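# Pack the meal cartons label up and scan the dispatch label

### The job

Lay every brown meal pack flat inside the shallow white carton, labelled face up, side by side on its floor; any pack that lies label down must be turned over first. When all are in, take the hand scanner and aim it squarely at the middle of the label on the white carton's flap from about 10 cm, hold it steady there for two seconds, then lay it back in its stand. Do not shove the tins aside or tip them over.

Things in the scene. Friction and masses are not known exactly. Their poses are not given: they have to be found in the camera images.
- pack1: meal pack: closed brown cardboard carton, 96 x 52 x 40 mm (own x, y, z), about 0.18 kg. A white label with black bars covers most of its top face; the bottom is plain brown with a strip of tape. Origin at the centre of the bottom face, own z points from the bottom out through the labelled face (so z points down when it lies upside down). Starts lying flat, label up or label down. It can stand on a 52 x 40 mm end. May be absent.
- pack1_mid (a point): the middle of pack1's volume, 20 mm from its bottom along own z
- pack2: meal pack: closed brown cardboard carton, 96 x 52 x 40 mm (own x, y, z), about 0.18 kg. A white label with black bars covers most of its top face; the bottom is plain brown with a strip of tape. Origin at the centre of the bottom face, own z points from the bottom out through the labelled face (so z points down when it lies upside down). Starts lying flat, label up or label down. It can stand on a 52 x 40 mm end. May be absent.
- pack2_mid (a point): the middle of pack2's volume, 20 mm from its bottom along own z
- pack3: meal pack: closed brown cardboard carton, 96 x 52 x 40 mm (own x, y, z), about 0.18 kg. A white label with black bars covers most of its top face; the bottom is plain brown with a strip of tape. Origin at the centre of the bottom face, own z points from the bottom out through the labelled face (so z points down when it lies upside down). Starts lying flat, label up or label down. It can stand on a 52 x 40 mm end. May be absent.
- pack3_mid (a point): the middle of pack3's volume, 20 mm from its bottom along own z
- tray: open shallow white carton fixed to the table, outside 150 x 300 x 32 mm (own x, y, z), walls and floor 5 mm thick, inside 140 x 290 mm. Origin at the centre of its underside; three packs fit side by side along its y, each with its 96 mm length across the carton. Its sloping flap is on the -y side. A strip of table about 14 cm wide, straight ahead of the robot (around x = 0.54 m, y = 0) between the flap and the packs, starts clear.
- flap: sloping white flap, 110 x 56 mm, fixed along the -y side of the white carton, carrying the dispatch label (84 x 44 mm, black bars). Origin at the label's centre, 30 mm above the table; own z points squarely out of the label: 45 degrees up and towards the carton's -y side.
- scanner: grey hand scanner, about 0.27 kg: straight handle 120 x 34 x 32 mm (own x, y, z), with a bent-down head at its +x end. Origin at the centre of the handle's underside; z up out of the handle's back. Starts lying level in its stand; the handle from x = -40 to +28 mm is free for fingers.
- head: the scanner's head, rigid on the handle: 50 mm wide, 34 mm thick, bent 45 degrees down from the handle. Origin in the handle's front end face (at 60, 0, 16 mm in the scanner's axes); own x is the line of sight, out through the dark window, which lies 51 mm along x. In the scanner's axes the line of sight is (0.707, 0, -0.707). At its lowest the head reaches 32 mm below the handle's underside.
- stand_seat (a point): seat of the scanner's stand: the point where the scanner's origin lies when it is home, 66 mm above the table. Its axes are the stand's; at home the scanner's axes agree with them. The stand is fixed: base 130 x 64 mm, two saddles 60 mm wide and 16 mm thick centred at x = -48 and +36 mm, each with two ears 12 mm high beside the handle (42 mm between them). Between the saddles it is open down to the base, 10 mm above the table.
- tin1: bystander: flat food tin standing among the packs, 74 mm across, 40 mm high; origin at the centre of its underside
- tin2: bystander: flat food tin standing among the packs, 74 mm across, 40 mm high; origin at the centre of its underside
- tin3: bystander: flat food tin standing beyond the middle of the table, 74 mm across, 40 mm high; origin at the centre of its underside

How it is judged (in metres and radians):
On the way, in this order (a step that is already met when the one before it is completed fails the run):
1. all packs lie flat, label up, on the floor of the white carton (x of pack1_mid in the frame of tray between -0.06 and 0.06 m and y of pack1_mid in the frame of tray between -0.13 and 0.13 m and z of each of pack1_mid, pack2_mid, pack3_mid in the frame of tray below 0.032 m and angle between each of pack1, pack2, pack3's own z axis and vertical below 0.15 rad and x of pack2_mid in the frame of tray between -0.06 and 0.06 m and y of pack2_mid in the frame of tray between -0.13 and 0.13 m and x of pack3_mid in the frame of tray between -0.06 and 0.06 m and y of pack3_mid in the frame of tray between -0.13 and 0.13 m), for 0.3 s.
2. the held scanner looks steadily at the dispatch label (all of step 1 and x of flap in the frame of head between 0.095 and 0.225 m and y of flap in the frame of head between -0.018 and 0.018 m and z of flap in the frame of head between -0.018 and 0.018 m and angle between the x axis of head and the z axis of flap, either way round below 0.45 rad and linear speed of scanner below 0.03 m/s and angular speed of scanner below 0.3 rad/s and contact force between the fingers and scanner above 0.5 N), for 1 s.
At the end, for the whole second after the job is handed in: Each pack present lies flat in the white carton, label up within 0.15 rad, its middle within 60 mm (x), 130 mm (y) of the carton's and under 32 mm above its underside; the scanner, used before, lies level in its stand, its origin within 20 mm of the seat; all at rest (all of step 1 and linear speed of each of pack1, pack2, pack3, scanner below 0.02 m/s and horizontal distance between scanner and stand_seat below 0.02 m and distance between scanner and stand_seat below 0.022 m and angle between scanner's own z axis and vertical below 0.12 rad); the robot touches nothing.
It fails at once if a tin shoved more than 70 mm or tipped over (distance of any of tin1, tin2, tin3 from where it was at the start of the episode above 0.07 m or angle between any of tin1, tin2, tin3's own z axis and vertical above 0.6 rad).
Of pack1, pack2, pack3 only 2 to 3 are there at a start; the rules pass over those that are not, and their reading is None.
At some moment in a run one of pack1, pack2, pack3 may be knocked a few centimetres aside while the robot is not near it.
It also fails if it takes over 210 s, if anything falls off the work surface, if the arm or the gripper's body presses on something with over 40 N, if the wrist force passes 120 N, or if a joint passes its speed limit or range.

### The arm

A 6-joint arm with a two-finger parallel gripper is mounted at the origin on the work surface. World frame = base frame: x ahead of the robot, y to its left, z up, the work surface at z = 0. Lengths are in mm, angles in rad, forces in N, time in s.
With the tool pointing down it reaches from about 250 to 775 mm from the base axis. Payload 8.9 kg.
Tool frame: the origin (TCP) lies midway between the tips of the shut fingers; the grasp point (between the pads) lies 19 mm behind it; z points along the fingers, y is the direction in which the jaws open and shut (so a half turn about z gives the same grasp; the last joint's range is limited). The gripper opens to 85 mm and grips with 20 to 120 N. Pads are 22 mm wide; open, the fingers measure 114 mm over their backs; the gripper's body (76 mm by 85 mm) begins 54 mm behind the grasp point. The pads swing forward as they close: fully open they stand 13 mm farther back than shut.
Start: joints at [1, 0.291, -0.153, 1.127, 0, 1.431], TCP at [219.71, 476.814, 231.305] pointing down, gripper open.
Joint ranges: [-2.52, 2.52], [-0.91, 1.74], [-1.3, 1.37], [-1.96, 2.02], [-1.52, 1.47], [-3.14, 3.14]. Speed limits (rad/s): [2.22, 2.22, 2.79, 3.14, 3.14, 3.14].

### API

Orientations are given as [roll, pitch, yaw] about the fixed x, y, z axes, in that order (R = Rz(yaw) Ry(pitch) Rx(roll)).
In Python, from cell import * gives the robot as it stands. The module is installed in compiled form; this text tells all that it offers.
- The arm moves only by the tool play_rows, never from a script. Its argument "series" is a list of rows, each a list of 3 entries, a list of its own where there are three numbers: the opening in per cent of the stroke, from 0 (shut) to 100 (fully open), then the shift along the tool's x, y, z in cm, then the turn, a rotation vector about the tool's x, y, z in degrees. In form: [[gripper, [x, y, z], [ax, ay, az]], ...]. A call has 1 to 5 rows; each row is the pose to reach, as a shift and turn from the pose commanded when the call began, along the tool's axes at that moment; what a row does not reach only later rows make up. A row lasts 1/10 s, in which the tool goes at most 50 mm and 8.59 degrees, less where a joint would pass 70% of its speed; a pose out of reach is approached as far as the arm can. A call with a gripper value outside its range is refused whole. The fingers move at their own pace and stop on an object; "force" is the grip in N (left out, the last holds). Time passes only in rows, so rows that repeat a pose let the fingers close. It gives the time, the measured TCP pose, the force and the opening at its end, in the units of the state.
- sense(): the state, without advancing time (a new reading comes with each control period).
- capture(name): name is "scene" or "top" or "wrist"; returns a dict with "color" (400x640x3 uint8, red, green, blue), "intrinsics" (3x3 intrinsics, pixels), "R" (3x3) and "t" (3): a world point X has camera coordinates R X + t; the wrist camera has in their place "T_tool_cam" (4x4, takes a point from camera to tool coordinates, whose origin is the TCP and whose axes are the flange's). Camera axes: x right, y down, z forward; pixel columns grow to the right and rows downward; lengths in mm; the calibration is good to about 2 mm. A picture is of the moment at which its call begins: read the wrist's pose just before it. There is no depth.
- hand_in(): hands the job in, once; it reports no verdict.
The state is a dict: "t": time; "joints": joint angles; "qd": joint speeds; "effort": joint torques, N m; "ee_pos": TCP position; "tcp_rot": TCP orientation; "force": force on the tool from outside, world axes, zero at the start; "moment": the same for the moment, N m; "grip_width": opening from 0.0 (shut) to 1.0 (fully open).
Only numpy, scipy, OpenCV 4.12 (cv2) and the standard library are available. Lean on these libraries where they do the work, as an engineer would, in place of code of your own. Each camera call takes 0.05 s, during which the arm holds its last target. There are 200 camera calls.

## Working session

There is one attempt and no reset: what is moved stays moved. The work goes in short steps, Python scripts to look and compute and a tool call to move; the robot and the scene stay as the last step left them, time stands still between calls to the robot, and variables do not carry over. Pictures are saved under pics/ and viewed, about 12 in all and at most 16, crops included, and the job is handed in when it is done.

Besides the shell and the picture viewer there is one more tool, called after "Emit:" in YAML: its name, and indented under it one key for each argument. play_rows: Moves the arm, as the interface text tells. Its arguments: {"type":"object","properties":{"series":{"type":"array","items":{"type":"array"}},"force":{"type":"number"}},"required":["series"]}

```bash
mkdir -p pics
cat > h.py <<'E'
from cell import *
import numpy as np, cv2
from scipy.spatial.transform import Rotation as Ro
def save(c,n): cv2.imwrite('pics/'+n,cv2.cvtColor(c['color'],cv2.COLOR_RGB2BGR))
def pose(s=None):
    s=s or sense(); return Ro.from_euler('xyz',s['tcp_rot']),np.array(s['ee_pos'])
def cam(name):
    if name=='wrist':
        R,p=pose(); c=capture(name); T=np.array(c['T_tool_cam'])
        Rw=R.as_matrix()@T[:3,:3]; o=R.as_matrix()@T[:3,3]+p
        c['R']=Rw.T; c['t']=-Rw.T@o
    else: c=capture(name)
    c={k:np.array(v) for k,v in c.items()}
    return c
def ray(c,px,z):
    "pixels (n,2) -> world points on plane z"
    px=np.atleast_2d(np.array(px,float)); d=np.c_[px,np.ones(len(px))]@np.linalg.inv(c['intrinsics']).T@c['R']
    o=-c['R'].T@c['t']; return o+d*((z-o[2])/d[:,2])[:,None]
def proj(c,X):
    q=np.atleast_2d(X)@c['R'].T+c['t']; q=q@c['intrinsics'].T; return q[:,:2]/q[:,2:]
def go(pos,rpy):
    "shift (cm) and rotvec (deg) in the tool frame to reach world pose"
    R,p=pose(); d=R.inv().apply(np.array(pos)-p)/10
    r=(R.inv()*Ro.from_euler('xyz',rpy)).as_rotvec(degrees=True)
    print('shift cm',d.round(2),'turn deg',r.round(1))
E
python3 - <<'E'
from h import *
s=sense();print(s)
a=cam('scene');b=cam('top');w=cam('wrist');print(w['T_tool_cam'])
for c,n in((a,'s0.png'),(b,'t0.png'),(w,'w0.png')): save(c,n);print(-c['R'].T@c['t'],c['intrinsics'].tolist(),c['R'].round(3).tolist())
E
```

```text
{'t': 0.0, 'joints': array([ 9.99711718e-01,  2.91300749e-01, -1.54117999e-01,  1.12670045e+00,
        3.29706459e-05,  1.43150029e+00]), 'qd': array([-1.43101212e-03,  3.81121570e-05, -5.53354092e-04,  2.61094503e-04,
       -8.01427446e-04,  2.04473642e-03]), 'effort': array([ 3.33693737e-03, -5.37138391e+01,  3.31371439e+01,  1.55464973e-02,
        2.62233004e-05,  9.24974529e-06]), 'ee_pos': array([219.45799114, 476.45263382, 230.72478086]), 'tcp_rot': array([-3.14028718e+00, -2.16326040e-04,  2.70980392e+00]), 'force': array([ 0.41746519, -0.74911871, -0.69800368]), 'moment': array([ 0.02991433, -0.07258687,  0.03188588]), 'grip_width': 1.0020414114735994}
[[-3.17169602e-04 -9.61090263e-01 -2.76234330e-01  7.05675413e+01]
 [ 9.99999909e-01 -2.25550506e-04 -3.63442077e-04  4.74670817e-01]
 [ 2.86995849e-04 -2.76234420e-01  9.61090247e-01 -1.42381513e+02]
 [ 0.00000000e+00  0.00000000e+00  0.00000000e+00  1.00000000e+00]]
[1261.8499446  -930.59074528 1038.82365706] [[508.660892815146, 0.0, 317.218751287848], [0.0, 508.660892815146, 201.49231115665683], [0.0, 0.0, 1.0]] [[0.779, 0.627, -0.009], [0.409, -0.52, -0.749], [-0.475, 0.58, -0.662]]
[ 504.31835562  -71.36431289 1200.27539032] [[484.8125110603798, 0.0, 315.6461068720261], [0.0, 484.8125110603798, 201.03380385402312], [0.0, 0.0, 1.0]] [[0.005, -1.0, -0.005], [-0.998, -0.004, -0.064], [0.064, 0.005, -0.998]]
[155.70357155 506.59124812 373.20336861] [[302.7914421940935, 0.0, 317.71545441609334], [0.0, 302.7914421940935, 197.2969924224306], [0.0, 0.0, 1.0]] [[0.419, 0.908, -0.001], [0.873, -0.402, 0.276], [0.25, -0.117, -0.961]]
```

View pics/t0.png

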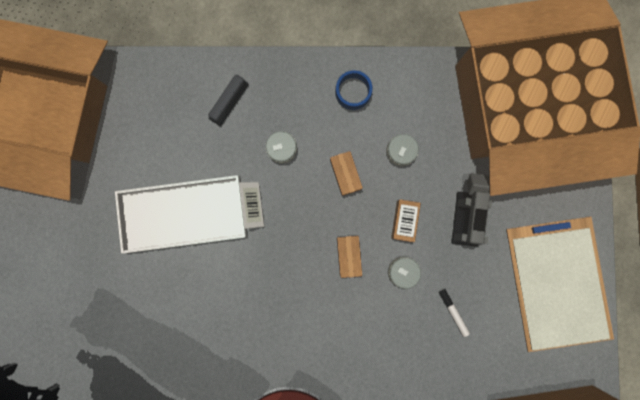

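View pics/s0.png

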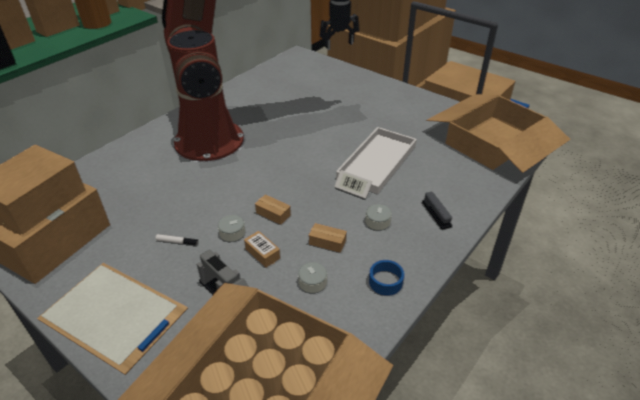

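The top view shows packs at (346,173) and (349,257), both label down, and (406,221), label up. The tins are at (281,148), (402,150) and (405,272), the tray around (182,214) with its flap at (252,205), and the scanner near (470,212). Next I'll segment and measure.

```bash
cat >> h.py <<'E'
def rects(c,m,z,amin,amax):
    m=cv2.morphologyEx(m.astype(np.uint8),cv2.MORPH_OPEN,np.ones((2,2)))
    for k in cv2.findContours(m,0,cv2.CHAIN_APPROX_NONE)[0]:
        A=cv2.contourArea(k)
        if amin<A<amax:
            r=cv2.minAreaRect(k); w=ray(c,cv2.boxPoints(r),z)[:,:2]; e=[w[1]-w[0],w[2]-w[1]]; l=[np.linalg.norm(v) for v in e]
            L=e[int(np.argmax(l))]; a=np.degrees(np.arctan2(L[1],L[0])); a=(a+90)%180-90
            print('px',np.round(r[0]),'A',A,'xy',w.mean(0).round(1),'size',np.round(sorted(l),1),'long axis deg',round(a,1))
E
python3 - <<'E'
from h import *
c=cam('top'); im=c['color']; hsv=cv2.cvtColor(im,cv2.COLOR_RGB2HSV)
H,S,V=[hsv[...,i].astype(int) for i in range(3)]
roi=np.zeros(H.shape,bool); roi[120:300,105:450]=1
print('packs');brown=(S>70)&(H<25)&roi
k=cv2.morphologyEx(brown.astype(np.uint8),cv2.MORPH_CLOSE,np.ones((13,13)))
rects(c,k,40,300,3000)
print('white');rects(c,(V>150)&(S<60)&roi,32,30,20000)
print('tins');rects(c,(V>120)&(S<60)&(V<220)&roi,40,300,3000)
cr=im[160:260,230:510]; cv2.imwrite('pics/t1.png',cv2.resize(cv2.cvtColor(cr,cv2.COLOR_RGB2BGR),None,fx=2.8,fy=2.8,interpolation=2))
E
```

```text
packs
px [350. 257.] A 842.5 xy [ 444.4 -148. ] size [52.5 97.5] long axis deg 4.7
px [407. 221.] A 305.5 xy [ 530.6 -283.4] size [55.2 96.6] long axis deg -9.1
px [347. 174.] A 833.5 xy [ 644.2 -139.7] size [52.7 98.6] long axis deg 18.3
white
px [401. 272.] A 183.0 xy [ 410.2 -269.6] size [39.3 48.1] long axis deg -42.2
px [408. 221.] A 487.5 xy [ 531.2 -287.2] size [41.8 74.6] long axis deg -8.5
px [189. 214.] A 8564.0 xy [547.6 239.5] size [153.6 352.4] long axis deg -82.1
px [402. 151.] A 66.5 xy [ 701.  -273.9] size [25.3 26. ] long axis deg 63.3
px [282. 147.] A 557.0 xy [710.2  18.7] size [63.8 65.8] long axis deg -89.8
tins
px [321. 266.] A 1655.5 xy [423.7 -79.2] size [135.6 228.8] long axis deg -41.2
px [408. 221.] A 467.0 xy [ 531.  -285.7] size [41.5 74.1] long axis deg -8.5
```

View pics/t1.png

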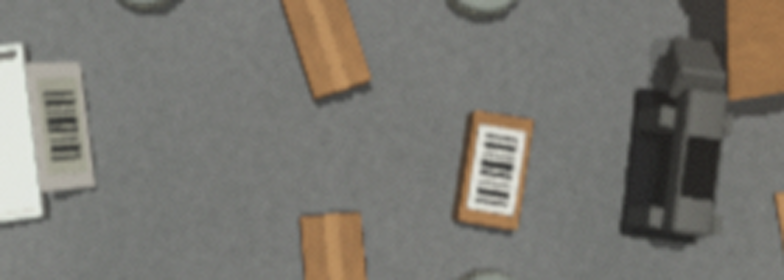

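C lies label up. The scanner's head points to +x (image up). Now the tray and flap.

Run:
```python
from h import *
c=cam('top'); im=c['color']; V=im.min(2).astype(int)
print(V[214,150:270:8],V[180:260:6,180])
roi=np.zeros(V.shape,bool); roi[165:265,105:248]=1
k=cv2.morphologyEx(((V>140)&roi).astype(np.uint8),cv2.MORPH_CLOSE,np.ones((9,9)))
# cut flap: keep bright only
for th in (180,200,210): print(th);rects(c,cv2.morphologyEx(((V>th)&roi).astype(np.uint8),cv2.MORPH_CLOSE,np.ones((9,9))),32,3000,20000)
print('flap label',ray(c,[252.1,204.6],30))
print('scanner front/back of handle top z98',ray(c,[[230+705/2.8,160+85/2.8],[230+692/2.8,160+237/2.8]],98))
```

```text
[215 217 216 218 220 221 221 222 223 222 223 222 150 107 123] [122 117 218 219 219 218 219 219 220 219 219 107 128 123]
180
px [180. 215.] A 7475.0 xy [544.6 261.8] size [149.9 302.7] long axis deg -82.3
200
px [184. 214.] A 6744.5 xy [545.5 252.7] size [146.5 282. ] long axis deg -82.3
210
px [184. 214.] A 6092.5 xy [545.3 252.3] size [145.4 280.9] long axis deg -82.2
flap label [[569.62599452  88.68279053  30.        ]]
scanner front/back of handle top z98 [[ 600.60477892 -443.64649636   98.        ]
 [ 477.36549327 -431.05687357   98.        ]]
```

```bash
cat >> h.py <<'E'
from math import ceil
from scipy.spatial.transform import Slerp
def tilt(yaw,th=0):
    "rotation: tool down with tool x at yaw (deg), then pitched th (deg) about tool y"
    return Ro.from_euler('xyz',[180,0,yaw],degrees=True)*Ro.from_euler('y',th,degrees=True)
def legs(*wps):
    "waypoints (pos,Rot,[name]) -> per-call shift (cm) / turn (deg), tool frame at each call's start"
    R,p=pose()
    for P,Q in wps:
        P=np.array(P,float); d=P-p; a=np.degrees((R.inv()*Q).magnitude())
        n=max(1,ceil(max(np.linalg.norm(d)/235,a/40)))
        S=Slerp([0,1],Ro.concatenate([R,Q]))
        for i in range(n):
            A,B=S(i/n),S((i+1)/n)
            rows=ceil(max(np.linalg.norm(d)/n/50,a/n/8.59)-.05)
            print('leg',A.inv().apply(d/n/10).round(2).tolist(),(A.inv()*B).as_rotvec(degrees=True).round(1).tolist(),'rows',rows)
        print('-- at',P.round(0)); R,p=Q,P
E
python3 - <<'E'
from h import *
q=tilt(171)
legs(([531,-285,130],q),([531,-285,4],q),([531,-285,130],q),([533,346,130],tilt(187.7)))
E
```

```text
leg [-15.04, -14.03, 2.53] [-0.0, -0.0, -3.9] rows 5
leg [-14.04, -15.03, 2.53] [-0.0, -0.0, -3.9] rows 5
leg [-12.98, -15.96, 2.53] [-0.0, -0.0, -3.9] rows 5
leg [-11.85, -16.82, 2.53] [-0.0, -0.0, -3.9] rows 5
-- at [ 531. -285.  130.]
leg [-0.0, -0.0, 12.6] [0.0, 0.0, 0.0] rows 3
-- at [ 531. -285.    4.]
leg [0.0, 0.0, -12.6] [0.0, 0.0, 0.0] rows 3
-- at [ 531. -285.  130.]
leg [3.22, 20.78, 0.0] [-0.0, 0.0, -5.6] rows 5
leg [1.19, 21.0, 0.0] [0.0, 0.0, -5.6] rows 5
leg [-0.85, 21.02, 0.0] [-0.0, 0.0, -5.6] rows 5
-- at [533. 346. 130.]
```

Emit:
play_rows:
  series:
    - [100, [-15, -14, 2.5], [0, 0, -4]]
    - [100, [-15, -14, 2.5], [0, 0, -4]]
    - [100, [-15, -14, 2.5], [0, 0, -4]]
    - [100, [-15, -14, 2.5], [0, 0, -4]]
    - [100, [-15, -14, 2.5], [0, 0, -4]]
  force: 50

```text
t: 0.75
ee_pos: [298.1, 282.8, 205.7]
tcp_rot: [-3.14, 0.0, 2.775]
force: [-0.1, 0.9, -0.1]
grip_width: 0.996
```

Emit:
play_rows:
  series:
    - [100, [-14, -15, 2.5], [0, 0, -4]]
    - [100, [-14, -15, 2.5], [0, 0, -4]]
    - [100, [-14, -15, 2.5], [0, 0, -4]]
    - [100, [-14, -15, 2.5], [0, 0, -4]]
    - [100, [-14, -15, 2.5], [0, 0, -4]]

```text
t: 1.25
ee_pos: [376.9, 93.2, 181.0]
tcp_rot: [-3.141, 0.001, 2.844]
force: [-0.2, 0.8, 0.6]
grip_width: 0.994
```

Emit:
play_rows:
  series:
    - [100, [-13, -16, 2.5], [0, 0, -4]]
    - [100, [-13, -16, 2.5], [0, 0, -4]]
    - [100, [-13, -16, 2.5], [0, 0, -4]]
    - [100, [-13, -16, 2.5], [0, 0, -4]]
    - [100, [-13, -16, 2.5], [0, 0, -4]]

```text
t: 1.75
ee_pos: [455.7, -97.3, 155.8]
tcp_rot: [-3.141, 0.002, 2.916]
force: [0.2, 0.8, -0.4]
grip_width: 0.998
```

Emit:
play_rows:
  series:
    - [100, [-12, -16.8, 2.5], [0, 0, -4]]
    - [100, [-12, -16.8, 2.5], [0, 0, -4]]
    - [100, [-12, -16.8, 2.5], [0, 0, -4]]
    - [100, [-12, -16.8, 2.5], [0, 0, -4]]
    - [100, [-12, -16.8, 2.5], [0, 0, -4]]

```text
t: 2.25
ee_pos: [535.4, -287.5, 130.1]
tcp_rot: [-3.141, 0.001, 2.987]
force: [0.4, 0.3, -0.1]
grip_width: 1.002
```

Run:
```python
from h import *
s=sense();print(s['t'],s['ee_pos'],np.degrees(s['tcp_rot']))
c=cam('wrist');save(c,'w1.png')
im=c['color'];hsv=cv2.cvtColor(im,cv2.COLOR_RGB2HSV)
m=(hsv[...,1]>70)&(hsv[...,0]<25)
rects(c,cv2.morphologyEx(m.astype(np.uint8),cv2.MORPH_CLOSE,np.ones((35,35))),40,2000,40000)
```

```text
2.25 [ 535.40447844 -287.48574123  130.11564333] [-1.79946451e+02  5.09571821e-02  1.71124893e+02]
px [493. 274.] A 4921.5 xy [ 624.9 -148.1] size [56.5 92.2] long axis deg 20.0
px [324. 191.] A 7409.5 xy [ 530.3 -280.8] size [50.4 97.3] long axis deg -6.8
px [ 24. 167.] A 3104.5 xy [ 474.8 -508.9] size [36.3 90.9] long axis deg -22.7
px [487.  62.] A 11342.5 xy [ 454.1 -153. ] size [66.4 85.4] long axis deg 4.8
```

View pics/w1.png

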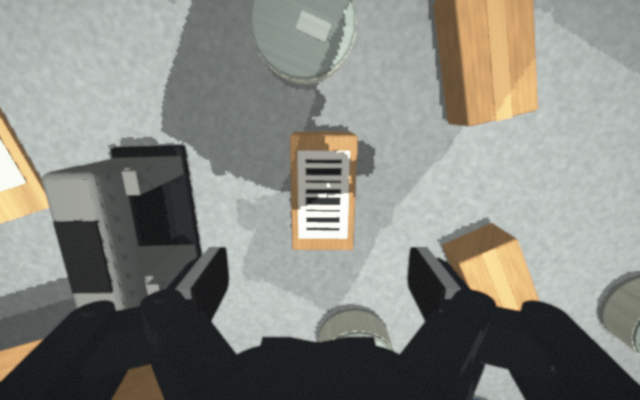

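The pack under the tool (324,191) is label up, and the fingers straddle it cleanly. I'll grasp it and carry it to the far slot.

Emit:
play_rows:
  series:
    - [100, [0.6, 0.4, 4], [0, 0, 0]]
    - [100, [0.6, 0.4, 8], [0, 0, 0]]
    - [100, [0.6, 0.4, 12.5], [0, 0, 0]]
    - [100, [0.6, 0.4, 12.5], [0, 0, 0]]
    - [40, [0.6, 0.4, 12.5], [0, 0, 0]]

```text
t: 2.8
ee_pos: [528.1, -277.5, 6.9]
tcp_rot: [3.141, -0.001, 2.99]
force: [0.6, -0.7, 1.6]
grip_width: 0.857
```

Emit:
play_rows:
  series:
    - [40, [0, 0, 0], [0, 0, 0]]
    - [40, [0, 0, 0], [0, 0, 0]]
    - [40, [0, 0, 0], [0, 0, 0]]
    - [40, [0, 0, 0], [0, 0, 0]]
    - [40, [0, 0, 0], [0, 0, 0]]

```text
t: 3.3
ee_pos: [530.2, -280.1, 9.3]
tcp_rot: [-3.14, 0.004, 2.989]
force: [-0.2, 1.3, 7.1]
grip_width: 0.598
```

Emit:
play_rows:
  series:
    - [40, [0, 0, -4], [0, 0, 0]]
    - [40, [0, 0, -8], [0, 0, 0]]
    - [40, [0, 0, -12.5], [0, 0, 0]]
    - [40, [0, 0, -12.5], [0, 0, 0]]

```text
t: 3.7
ee_pos: [531.9, -281.4, 139.4]
tcp_rot: [-3.136, 0.011, 2.989]
force: [0.5, -1.1, -3.1]
grip_width: 0.6
```

Emit:
play_rows:
  series:
    - [40, [3.2, 20.7, 0], [0, 0, -5.6]]
    - [40, [3.2, 20.7, 0], [0, 0, -5.6]]
    - [40, [3.2, 20.7, 0], [0, 0, -5.6]]
    - [40, [3.2, 20.7, 0], [0, 0, -5.6]]
    - [40, [3.2, 20.7, 0], [0, 0, -5.6]]

```text
t: 4.2
ee_pos: [527.2, -64.8, 131.9]
tcp_rot: [3.14, -0.0, 3.091]
force: [0.1, -0.1, -3.2]
grip_width: 0.599
```

Emit:
play_rows:
  series:
    - [40, [1.2, 20.9, 0], [0, 0, -5.6]]
    - [40, [1.2, 20.9, 0], [0, 0, -5.6]]
    - [40, [1.2, 20.9, 0], [0, 0, -5.6]]
    - [40, [1.2, 20.9, 0], [0, 0, -5.6]]
    - [40, [1.2, 20.9, 0], [0, 0, -5.6]]

```text
t: 4.7
ee_pos: [527.2, 144.2, 132.0]
tcp_rot: [3.14, 0.001, -3.094]
force: [0.5, -1.0, -3.1]
grip_width: 0.596
```

Emit:
play_rows:
  series:
    - [40, [-0.8, 20.9, 0], [0, 0, -5.6]]
    - [40, [-0.8, 20.9, 0], [0, 0, -5.6]]
    - [40, [-0.8, 20.9, 0], [0, 0, -5.6]]
    - [40, [-0.8, 20.9, 0], [0, 0, -5.6]]
    - [40, [-0.8, 20.9, 0], [0, 0, -5.6]]

```text
t: 5.2
ee_pos: [526.3, 353.6, 131.7]
tcp_rot: [3.14, 0.002, -2.997]
force: [0.4, -0.4, -3.1]
grip_width: 0.597
```

Run:
```python
from h import *
s=sense();print(s['t'],s['ee_pos'],np.degrees(s['tcp_rot']),s['grip_width'])
q=tilt(187.7)
legs(([533,346,13],q),([533,346,130],q))
c=cam('wrist');save(c,'w2.png')
```

```text
5.2 [526.30987709 353.56342206 131.68494902] [ 1.79883850e+02  9.88971634e-02 -1.71719538e+02] 0.5971817334440015
leg [-0.53, -0.87, 11.87] [0.1, 0.1, 0.6] rows 3
-- at [533. 346.  13.]
leg [0.0, 0.0, -11.7] [0.0, 0.0, 0.0] rows 3
-- at [533. 346. 130.]
```

View pics/w2.png

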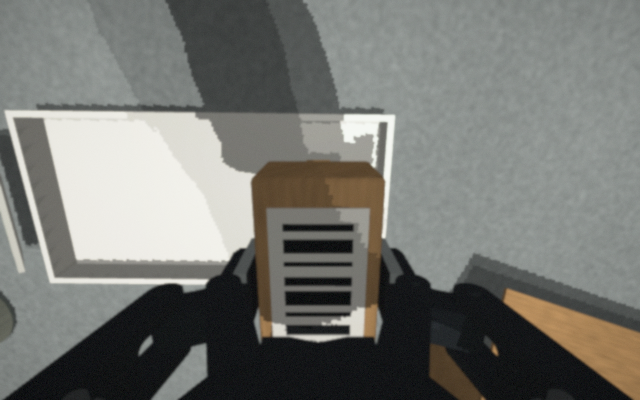

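Emit:
play_rows:
  series:
    - [40, [-0.5, -0.9, 4], [0, 0, 0.6]]
    - [40, [-0.5, -0.9, 8], [0, 0, 0.6]]
    - [40, [-0.5, -0.9, 10.5], [0, 0, 0.6]]
    - [40, [-0.5, -0.9, 11.7], [0, 0, 0.6]]
    - [40, [-0.5, -0.9, 11.7], [0, 0, 0.6]]

```text
t: 5.75
ee_pos: [532.8, 339.0, 14.4]
tcp_rot: [-3.141, -0.001, -3.013]
force: [-0.4, 0.8, -2.0]
grip_width: 0.596
```

Emit:
play_rows:
  series:
    - [80, [0, 0, 0], [0, 0, 0]]
    - [80, [0, 0, 0], [0, 0, 0]]
    - [80, [0, 0, 0], [0, 0, 0]]
    - [80, [0, 0, 0], [0, 0, 0]]

```text
t: 6.15
ee_pos: [533.2, 340.7, 14.8]
tcp_rot: [3.141, 0.001, -3.011]
force: [0.8, 0.4, -0.3]
grip_width: 0.801
```

Emit:
play_rows:
  series:
    - [80, [0, 0, -5], [0, 0, 0]]
    - [80, [0, 0, -10], [0, 0, 0]]
    - [90, [0, 0, -15], [0, 0, 0]]
    - [100, [0, 0, -15], [0, 0, 0]]

```text
t: 6.55
ee_pos: [536.4, 342.5, 172.1]
tcp_rot: [3.138, 0.011, -3.011]
force: [1.0, 0.1, 0.4]
grip_width: 0.997
```

Run:
```python
from h import *
s=sense();print(s['t'],s['ee_pos'],np.degrees(s['tcp_rot']),s['grip_width'])
c=cam('wrist');save(c,'w3.png');hsv=cv2.cvtColor(c['color'],cv2.COLOR_RGB2HSV)
m=(hsv[...,1]>70)&(hsv[...,0]<25)
rects(c,cv2.morphologyEx(m.astype(np.uint8),cv2.MORPH_CLOSE,np.ones((35,35))),45,2000,40000)
c=cam('top');hsv=cv2.cvtColor(c['color'],cv2.COLOR_RGB2HSV)
m=(hsv[...,1]>70)&(hsv[...,0]<25); m[:130]=0;m[300:]=0;m[:,:270]=0;m[:,450:]=0
rects(c,cv2.morphologyEx(m.astype(np.uint8),cv2.MORPH_CLOSE,np.ones((13,13))),40,300,3000)
```

```text
6.55 [536.36430533 342.5454041  172.10016365] [ 179.78717693    0.63832247 -172.52585355] 0.9966316519683687
px [566. 329.] A 10154.0 xy [661.2 631.2] size [125.4 197.2] long axis deg 80.2
px [315. 182.] A 5489.0 xy [533.5 340.7] size [48.7 97. ] long axis deg 8.8
px [350. 257.] A 841.5 xy [ 444.5 -148. ] size [52.5 97.3] long axis deg 4.7
px [347. 174.] A 830.5 xy [ 644.2 -139.7] size [52.7 98.6] long axis deg 18.3
```

```bash
cat >> h.py <<'E'
def gp(g,q): return (np.array(g,float)+19*q.apply([0,0,1]),q)
E
python3 - <<'E'
from h import *
y=4.7; u=np.array([np.cos(np.radians(y)),np.sin(np.radians(y)),0]); C=np.array([444.5,-148,0]); Z=np.array([0,0,1])
a,b=tilt(y,-20),tilt(y,70)
legs(([490,110,150],tilt(96)),gp(C+28*u+120*Z,a),gp(C+28*u+26*Z,a),gp(C+28*u+110*Z,a),gp(C-7*u+120*Z,b),gp(C-7*u+78*Z,b))
E
```

```text
leg [2.44, -7.45, 0.52] [0.1, 0.0, 30.5] rows 4
leg [-1.68, -7.66, 0.52] [0.1, 0.0, 30.5] rows 4
leg [-5.33, -5.75, 0.53] [0.1, 0.0, 30.5] rows 4
-- at [490. 110. 150.]
leg [-8.41, -1.69, 1.6] [5.3, -5.2, 30.1] rows 4
leg [-7.91, 2.89, 2.3] [5.3, -5.2, 30.1] rows 4
leg [-5.13, 6.62, 2.45] [5.3, -5.2, 30.1] rows 4
-- at [ 466. -146.  102.]
leg [3.21, -0.0, 8.83] [0.0, 0.0, 0.0] rows 2
-- at [ 466. -146.    8.]
leg [-2.87, 0.0, -7.89] [0.0, 0.0, 0.0] rows 2
-- at [ 466. -146.   92.]
leg [-0.58, -0.0, -0.55] [0.0, 30.0, -0.0] rows 4
leg [-0.23, -0.0, -0.76] [-0.0, 30.0, -0.0] rows 4
leg [0.19, -0.0, -0.77] [0.0, 30.0, -0.0] rows 4
-- at [ 455. -147.  114.]
leg [-3.95, -0.0, 1.44] [0.0, 0.0, 0.0] rows 1
-- at [ 455. -147.   72.]
```

Emit:
play_rows:
  series:
    - [100, [2.4, -7.4, 0.5], [0, 0, 30.5]]
    - [100, [2.4, -7.4, 0.5], [0, 0, 30.5]]
    - [100, [2.4, -7.4, 0.5], [0, 0, 30.5]]
    - [100, [2.4, -7.4, 0.5], [0, 0, 30.5]]

```text
t: 7.05
ee_pos: [517.4, 262.8, 157.7]
tcp_rot: [-3.139, -0.002, 2.732]
force: [-0.3, -0.3, 0.8]
grip_width: 1.001
```

Emit:
play_rows:
  series:
    - [100, [-1.7, -7.7, 0.5], [0, 0, 30.5]]
    - [100, [-1.7, -7.7, 0.5], [0, 0, 30.5]]
    - [100, [-1.7, -7.7, 0.5], [0, 0, 30.5]]
    - [100, [-1.7, -7.7, 0.5], [0, 0, 30.5]]

```text
t: 7.45
ee_pos: [502.7, 185.4, 152.7]
tcp_rot: [-3.139, -0.001, 2.2]
force: [-0.1, 0.5, -0.1]
grip_width: 1.002
```

Emit:
play_rows:
  series:
    - [100, [-5.3, -5.8, 0.5], [0, 0, 30.5]]
    - [100, [-5.3, -5.8, 0.5], [0, 0, 30.5]]
    - [100, [-5.3, -5.8, 0.5], [0, 0, 30.5]]
    - [100, [-5.3, -5.8, 0.5], [0, 0, 30.5]]

```text
t: 7.85
ee_pos: [487.5, 108.5, 147.8]
tcp_rot: [-3.138, -0.0, 1.667]
force: [0.8, -0.9, -0.2]
grip_width: 1.002
```

Emit:
play_rows:
  series:
    - [100, [-8.4, -1.7, 1.6], [5.3, -5.2, 30.1]]
    - [100, [-8.4, -1.7, 1.6], [5.3, -5.2, 30.1]]
    - [100, [-8.4, -1.7, 1.6], [5.3, -5.2, 30.1]]
    - [100, [-8.4, -1.7, 1.6], [5.3, -5.2, 30.1]]

```text
t: 8.25
ee_pos: [479.4, 23.3, 131.6]
tcp_rot: [-3.073, 0.113, 1.145]
force: [0.2, -0.1, -0.0]
grip_width: 1.007
```

Emit:
play_rows:
  series:
    - [100, [-7.9, 2.9, 2.3], [5.3, -5.2, 30.1]]
    - [100, [-7.9, 2.9, 2.3], [5.3, -5.2, 30.1]]
    - [100, [-7.9, 2.9, 2.3], [5.3, -5.2, 30.1]]
    - [100, [-7.9, 2.9, 2.3], [5.3, -5.2, 30.1]]

```text
t: 8.65
ee_pos: [471.4, -61.9, 115.5]
tcp_rot: [-3.073, 0.242, 0.619]
force: [0.2, -0.1, -0.3]
grip_width: 0.998
```

Emit:
play_rows:
  series:
    - [100, [-5.1, 6.6, 2.4], [5.3, -5.2, 30.1]]
    - [100, [-5.1, 6.6, 2.4], [5.3, -5.2, 30.1]]
    - [100, [-5.1, 6.6, 2.4], [5.3, -5.2, 30.1]]
    - [100, [-5.1, 6.6, 2.4], [5.3, -5.2, 30.1]]
    - [100, [-5.1, 6.6, 2.4], [5.3, -5.2, 30.1]]

```text
t: 9.15
ee_pos: [463.9, -146.3, 100.0]
tcp_rot: [-3.141, 0.352, 0.079]
force: [-0.6, -0.1, -0.5]
grip_width: 1.001
```

Run:
```python
from h import *
s=sense();print(s['t'],s['ee_pos'],s['joints'].round(2))
y=4.7; u=np.array([np.cos(np.radians(y)),np.sin(np.radians(y)),0]); C=np.array([444.5,-148,0]); Z=np.array([0,0,1])
a,b=tilt(y,-20),tilt(y,70)
print('err',np.degrees((pose()[0].inv()*a).magnitude()))
legs(gp(C+28*u+26*Z,a))
c=cam('wrist');hsv=cv2.cvtColor(c['color'],cv2.COLOR_RGB2HSV);save(c,'w4.png')
m=(hsv[...,1]>70)&(hsv[...,0]<25)
rects(c,m,40,2000,40000)
```

```text
9.15 [ 463.92814683 -146.34943372  100.02487233] [-0.36  0.6  -0.09  1.2  -0.15  2.73]
err 0.2646664835072563
leg [3.36, 0.01, 8.55] [-0.1, 0.2, -0.2] rows 2
-- at [ 466. -146.    8.]
px [314. 190.] A 9419.0 xy [ 451.7 -144. ] size [ 48.3 112.8] long axis deg 8.7
```

View pics/w4.png

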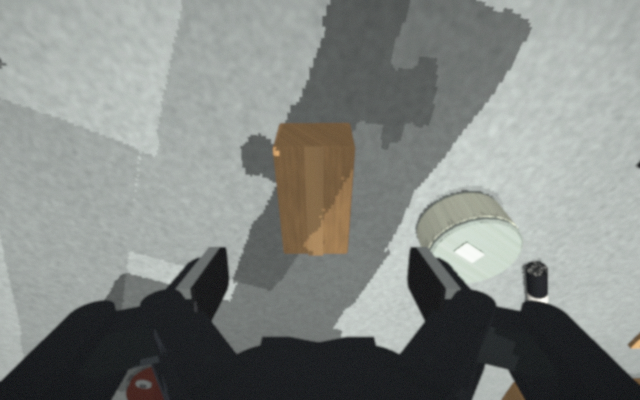

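The wrist view shows pack A centred between the fingers. Now grasp, lift and turn.

Emit:
play_rows:
  series:
    - [100, [1.7, 0, 4.2], [0, 0, 0]]
    - [100, [3.4, 0, 8.5], [0, 0, 0]]
    - [100, [3.4, 0, 8.5], [0, 0, 0]]
    - [40, [3.4, 0, 8.5], [0, 0, 0]]
    - [40, [3.4, 0, 8.5], [0, 0, 0]]
  force: 60

```text
t: 9.7
ee_pos: [468.7, -146.2, 12.2]
tcp_rot: [3.14, 0.347, 0.082]
force: [0.4, 0.6, 0.3]
grip_width: 0.689
```

Emit:
play_rows:
  series:
    - [40, [0, 0, 0], [0, 0, 0]]
    - [40, [0, 0, 0], [0, 0, 0]]
    - [40, [0, 0, 0], [0, 0, 0]]
    - [40, [0, 0, 0], [0, 0, 0]]
    - [40, [0, 0, 0], [0, 0, 0]]

```text
t: 10.2
ee_pos: [469.3, -146.4, 12.7]
tcp_rot: [3.139, 0.346, 0.081]
force: [1.6, 0.2, 7.6]
grip_width: 0.597
```

Emit:
play_rows:
  series:
    - [40, [-1.4, 0, -4], [0, 0, 0]]
    - [40, [-2.9, 0, -8], [0, 0, 0]]
    - [40, [-2.9, 0, -8], [0, 0, 0]]

```text
t: 10.5
ee_pos: [471.3, -147.2, 101.5]
tcp_rot: [3.136, 0.34, 0.08]
force: [0.9, 0.3, -1.4]
grip_width: 0.604
```

Emit:
play_rows:
  series:
    - [40, [-0.6, 0, -0.6], [0, 30, 0]]
    - [40, [-0.6, 0, -0.6], [0, 30, 0]]
    - [40, [-0.6, 0, -0.6], [0, 30, 0]]
    - [40, [-0.6, 0, -0.6], [0, 30, 0]]

```text
t: 10.9
ee_pos: [462.8, -145.7, 104.1]
tcp_rot: [3.14, -0.18, 0.082]
force: [-0.7, -0.1, -1.3]
grip_width: 0.599
```

Emit:
play_rows:
  series:
    - [40, [-0.2, 0, -0.8], [0, 30, 0]]
    - [40, [-0.2, 0, -0.8], [0, 30, 0]]
    - [40, [-0.2, 0, -0.8], [0, 30, 0]]
    - [40, [-0.2, 0, -0.8], [0, 30, 0]]

```text
t: 11.3
ee_pos: [459.2, -145.4, 111.2]
tcp_rot: [3.139, -0.703, 0.082]
force: [0.1, -0.8, -2.5]
grip_width: 0.601
```

Emit:
play_rows:
  series:
    - [40, [0.2, 0, -0.8], [0, 30, 0]]
    - [40, [0.2, 0, -0.8], [0, 30, 0]]
    - [40, [0.2, 0, -0.8], [0, 30, 0]]
    - [40, [0.2, 0, -0.8], [0, 30, 0]]
    - [40, [0.2, 0, -0.8], [0, 30, 0]]

```text
t: 11.8
ee_pos: [438.3, -187.1, 123.4]
tcp_rot: [-3.074, -1.21, 0.064]
force: [0.2, 0.9, -2.3]
grip_width: 0.599
```

Run:
```python
from h import *
s=sense();print(s['t'],s['ee_pos'],s['joints'].round(2),s['grip_width'],s['force'])
y=4.7; u=np.array([np.cos(np.radians(y)),np.sin(np.radians(y)),0]); C=np.array([444.5,-148,0]); Z=np.array([0,0,1])
b=tilt(y,70)
legs(gp(C-7*u+78*Z,b))
c=cam('scene');cr=c['color'][130:290,160:400];cv2.imwrite('pics/s1.png',cv2.resize(cv2.cvtColor(cr,cv2.COLOR_RGB2BGR),None,fx=3,fy=3,interpolation=2))
```

```text
11.8 [ 438.25989798 -187.05323365  123.41808417] [-1.3   0.53 -1.3  -0.58  1.19  1.95] 0.5989200353620404 [ 0.15145183  0.93242657 -2.33588111]
leg [-4.17, -3.62, 3.92] [-2.9, 0.6, -0.4] rows 2
-- at [ 455. -147.   72.]
```

View pics/s1.png

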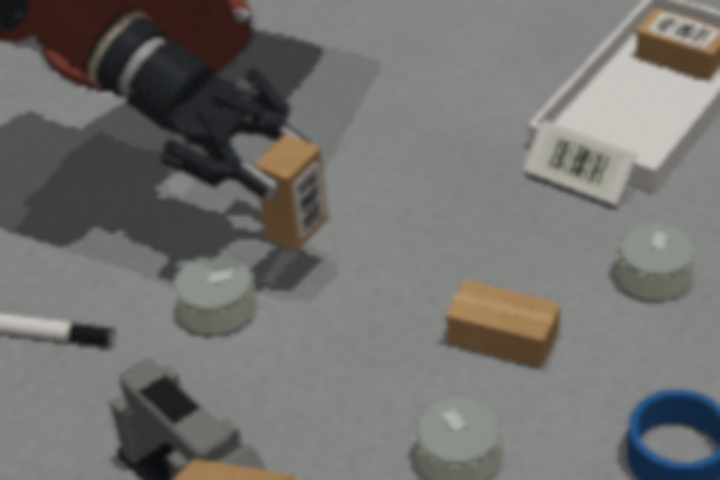

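The arm folded because x=444 is too near for a level tool. I'll go back to a 40° tilt, move out to x≈540, and then tilt.

Run:
```python
from h import *
y=5
legs(gp([445,-160,150],tilt(y,40)),gp([540,-60,130],tilt(y,40)),gp([540,-60,130],tilt(y,70)),gp([540,-60,78],tilt(y,70)))
```

```text
leg [1.76, -2.46, 1.64] [-2.8, -29.2, 0.3] rows 4
-- at [ 457. -159.  135.]
leg [6.63, -9.13, 8.18] [0.0, 0.0, 0.0] rows 3
-- at [552. -59. 115.]
leg [0.95, -0.0, -0.25] [0.0, 30.0, -0.0] rows 4
-- at [558. -58. 124.]
leg [-4.89, -0.0, 1.78] [0.0, 0.0, 0.0] rows 1
-- at [558. -58.  72.]
```

Emit:
play_rows:
  series:
    - [40, [1.8, -2.5, 1.6], [-2.8, -29.2, 0.3]]
    - [40, [1.8, -2.5, 1.6], [-2.8, -29.2, 0.3]]
    - [40, [1.8, -2.5, 1.6], [-2.8, -29.2, 0.3]]
    - [40, [1.8, -2.5, 1.6], [-2.8, -29.2, 0.3]]
    - [40, [1.8, -2.5, 1.6], [-2.8, -29.2, 0.3]]

```text
t: 12.35
ee_pos: [460.9, -155.5, 143.2]
tcp_rot: [3.122, -0.703, 0.11]
force: [0.7, 0.5, -1.3]
grip_width: 0.598
```

Run:
```python
from h import *
s=sense();print(s['t'],s['ee_pos'],s['joints'].round(2),s['grip_width'],s['force'])
y=5
legs(gp([540,-60,130],tilt(y,40)),gp([540,-60,130],tilt(y,70)),gp([540,-60,78],tilt(y,70)))
```

```text
12.35 [ 460.9259791  -155.46161077  143.21432125] [-0.84  0.01 -1.06  0.02  0.54  2.33] 0.597868616879198 [ 0.73604188  0.49908943 -1.2743104 ]
leg [5.93, -8.76, 8.5] [0.3, -0.3, 1.0] rows 3
-- at [552. -59. 115.]
leg [0.95, -0.0, -0.25] [0.0, 30.0, -0.0] rows 4
-- at [558. -58. 124.]
leg [-4.89, -0.0, 1.78] [0.0, 0.0, 0.0] rows 1
-- at [558. -58.  72.]
```

Emit:
play_rows:
  series:
    - [40, [5.9, -8.8, 8.5], [0, 0, 1]]
    - [40, [5.9, -8.8, 8.5], [0, 0, 1]]
    - [40, [5.9, -8.8, 8.5], [0, 0, 1]]
    - [40, [5.9, -8.8, 8.5], [0, 0, 1]]
    - [40, [5.9, -8.8, 8.5], [0, 0, 1]]

```text
t: 12.85
ee_pos: [548.4, -57.6, 110.1]
tcp_rot: [-3.131, -0.701, 0.076]
force: [-1.0, 0.3, -1.7]
grip_width: 0.596
```

Emit:
play_rows:
  series:
    - [40, [0.9, 0, -0.2], [0, 30, 0]]
    - [40, [0.9, 0, -0.2], [0, 30, 0]]
    - [40, [0.9, 0, -0.2], [0, 30, 0]]
    - [40, [0.9, 0, -0.2], [0, 30, 0]]
    - [40, [0.9, 0, -0.2], [0, 30, 0]]

```text
t: 13.35
ee_pos: [603.5, -83.2, 123.2]
tcp_rot: [-3.099, -1.133, 0.063]
force: [2.0, -1.5, -2.2]
grip_width: 0.599
```

Run:
```python
from h import *
s=sense();print(s['t'],s['ee_pos'],s['joints'].round(2),s['tcp_rot'],s['force'])
y=5
legs(gp([540,-60,82],tilt(y,70)))
```

```text
13.35 [603.51545372 -83.21883542 123.24027402] [-0.58  0.66 -1.3  -1.41  0.61  2.83] [-3.09917098 -1.13290898  0.06255995] [ 1.98977578 -1.50728608 -2.20146977]
leg [-6.19, -2.84, -1.85] [-1.1, 5.1, -0.7] rows 2
-- at [558. -58.  76.]
```

```bash
cat > kin.py <<'E'
import numpy as np
from scipy.optimize import least_squares
D=[([1,.2913,-.1541,1.1267,0,1.43],[219.46,476.45,230.7]),([-.36,.6,-.09,1.2,-.15,2.73],[463.9,-146.3,100]),
([-1.3,.53,-1.3,-.58,1.19,1.95],[438.3,-187.1,123.4]),([-.84,.01,-1.06,.02,.54,2.33],[460.9,-155.5,143.2]),([-.58,.66,-1.3,-1.41,.61,2.83],[603.5,-83.2,123.2])]
def fk(P,q):
    r0,h,a2,a3,b3,L,d4,sg=P; j1,j2,j3,j4,j5=q[:5]; p=j2-j3+j4; f=j2-j3
    c=np.cos;s=np.sin
    r=r0+a2*s(j2)+a3*c(f)-b3*s(f)*0+b3*s(f); z=h+a2*c(j2)-a3*s(f)+b3*c(f)
    u=np.array([c(p),-s(p)]); r+=d4*u[0]; z+=d4*u[1]
    r+=L*c(j5)*u[0]; z+=L*c(j5)*u[1]; l=sg*L*s(j5)
    d=np.array([c(j5)*u[0]*c(j1)-sg*s(j5)*s(j1),c(j5)*u[0]*s(j1)+sg*s(j5)*c(j1),c(j5)*u[1]])
    return np.array([r*c(j1)-l*s(j1),r*s(j1)+l*c(j1),z]),d
P=None
for sg in(1,-1):
    f=lambda x:np.concatenate([fk([*x,sg],q)[0]-p for q,p in D]+[(x-[0,300,400,400,0,200,50])*.02])
    o=least_squares(f,[0,300,400,400,0,200,50]);
    if P is None or o.cost<best: best=o.cost;P=[*o.x,sg];res=o.fun[:15]
if __name__=='__main__':
    print(np.round(P,1),best,res.round(0))
    lo=np.array([-2.52,-.91,-1.3,-1.96,-1.52]);hi=np.array([2.52,1.74,1.37,2.02,1.47])
    for th in(-50,-40,-30,40,50,60,70):
        out=[]
        for x in range(380,720,40):
            for z in (25,78):
                t=np.radians(th);d=np.array([np.sin(t),0,-np.cos(t)]);g=np.array([x,-60,z])+19*d
                F=lambda q:np.concatenate([(fk(P,q)[0]-g),(fk(P,q)[1]-d)*200])
                m=min((least_squares(F,s,bounds=(lo,hi)) for s in([0,.5,-.3,1,0],[0,.9,-.9,0,0])),key=lambda m:m.cost)
                out.append(f"{x},{z}:{'OK' if m.cost<2 else 'no'} {m.x[2]:.2f}")
        print(th,out)
E
python3 kin.py
```

```text
[-30.1 293.4 535.2 401.   79.3 408.9  65.    1. ] 7816.302158526614 [ 61. -40.   0. -32. -82.  -4.   3.  16.  18. -18. -24.   3.  -6. -28.
 -17.]
-50 ['380,25:OK 0.10', '380,78:OK 0.11', '420,25:OK 0.25', '420,78:OK 0.26', '460,25:OK 0.42', '460,78:OK 0.44', '500,25:OK 0.63', '500,78:OK 0.65', '540,25:OK 0.93', '540,78:no 0.86', '580,25:no 1.02', '580,78:no 0.95', '620,25:no 1.11', '620,78:no 1.04', '660,25:no 1.21', '660,78:no 1.14', '700,25:no 1.31', '700,78:no 1.25']
-40 ['380,25:OK -0.08', '380,78:OK -0.05', '420,25:OK 0.05', '420,78:OK 0.08', '460,25:OK 0.20', '460,78:OK 0.23', '500,25:OK 0.37', '500,78:OK 0.40', '540,25:OK 0.56', '540,78:OK 0.60', '580,25:OK 0.82', '580,78:OK 0.87', '620,25:no 1.16', '620,78:no 1.09', '660,25:no 1.26', '660,78:no 1.19', '700,25:no 1.36', '700,78:no 1.30']
-30 ['380,25:OK -0.26', '380,78:OK -0.22', '420,25:OK -0.14', '420,78:OK -0.10', '460,25:OK -0.01', '460,78:OK 0.03', '500,25:OK 0.13', '500,78:OK 0.17', '540,25:OK 0.28', '540,78:OK 0.33', '580,25:OK 0.46', '580,78:OK 0.51', '620,25:OK 0.68', '620,78:OK 0.74', '660,25:OK 1.00', '660,78:OK 1.1
[... 723 characters left out ...]
 -0.95']
60 ['380,25:no -1.30', '380,78:no -1.30', '420,25:no -1.30', '420,78:no -1.30', '460,25:no -1.30', '460,78:no -1.30', '500,25:no -1.30', '500,78:no -1.30', '540,25:no -1.30', '540,78:no -1.30', '580,25:no -1.30', '580,78:no -1.30', '620,25:OK -1.26', '620,78:OK -1.27', '660,25:OK -1.16', '660,78:OK -1.17', '700,25:OK -1.07', '700,78:OK -1.07']
70 ['380,25:no -1.30', '380,78:no -1.30', '420,25:no -1.30', '420,78:no -1.30', '460,25:no -1.30', '460,78:no -1.30', '500,25:no -1.30', '500,78:no -1.30', '540,25:no -1.30', '540,78:no -1.30', '580,25:no -1.30', '580,78:no -1.30', '620,25:no -1.28', '620,78:no -1.30', '660,25:OK -1.20', '660,78:OK -1.24', '700,25:OK -1.11', '700,78:OK -1.14']
```

```bash
sed -i 's/r0,h,a2,a3,b3,L,d4,sg=P/r0,h,a2,a3,b3,L,d4,lat,sg=P/; s/l=sg\*L\*s(j5)/l=lat+sg*L*s(j5)/; s/\[0,300,400,400,0,200,50\]/[0,300,400,400,0,200,50,70]/g; s/\.02\])/.005])/' kin.py; python3 kin.py; python3 -c "
from h import *;s=sense();print(s['joints'],s['ee_pos'])"
```

```text
[  4.5 291.1 511.4 381.   56.7 321.4 118.3  74.5   1. ] 18.424035286996357 [-2.  1. -2.  1. -0.  0. -0.  2.  1.  1. -1.  3. -1. -3. -2.]
-50 ['380,25:OK 0.04', '380,78:OK 0.05', '420,25:OK 0.19', '420,78:OK 0.20', '460,25:OK 0.36', '460,78:OK 0.37', '500,25:OK 0.56', '500,78:OK 0.57', '540,25:OK 0.81', '540,78:OK 0.83', '580,25:no 1.00', '580,78:no 0.93', '620,25:no 1.09', '620,78:no 1.02', '660,25:no 1.19', '660,78:no 1.12', '700,25:no 1.29', '700,78:no 1.22']
-40 ['380,25:OK -0.13', '380,78:OK -0.11', '420,25:OK 0.01', '420,78:OK 0.03', '460,25:OK 0.15', '460,78:OK 0.18', '500,25:OK 0.32', '500,78:OK 0.34', '540,25:OK 0.51', '540,78:OK 0.53', '580,25:OK 0.74', '580,78:OK 0.78', '620,25:OK 1.11', '620,78:no 1.07', '660,25:no 1.24', '660,78:no 1.17', '700,25:no 1.35', '700,78:no 1.27']
-30 ['380,25:OK -0.30', '380,78:OK -0.27', '420,25:OK -0.18', '420,78:OK -0.14', '460,25:OK -0.05', '460,78:OK -0.01', '500,25:OK 0.09', '500,78:OK 0.13', '540,25:OK 0.25', '540,78:OK 0.29', '580,25:OK 0.43', '580,78:OK 0.47', '620,25:OK 0.64', '620,78:OK 0.69', '660,25:OK 0.93', '660,78:OK 1.00', '700
[... 830 characters left out ...]
:no -1.30', '500,25:no -1.30', '500,78:no -1.30', '540,25:no -1.30', '540,78:no -1.30', '580,25:no -1.30', '580,78:no -1.30', '620,25:OK -1.21', '620,78:OK -1.23', '660,25:OK -1.11', '660,78:OK -1.12', '700,25:OK -1.01', '700,78:OK -1.02']
70 ['380,25:no -1.30', '380,78:no -1.30', '420,25:no -1.30', '420,78:no -1.30', '460,25:no -1.30', '460,78:no -1.30', '500,25:no -1.30', '500,78:no -1.30', '540,25:no -1.30', '540,78:no -1.30', '580,25:no -1.30', '580,78:no -1.30', '620,25:no -1.23', '620,78:OK -1.28', '660,25:OK -1.13', '660,78:OK -1.18', '700,25:OK -1.04', '700,78:OK -1.08']
[-0.57521111  0.65518365 -1.29947041 -1.41149799  0.60993789  2.82849512] [603.51545372 -83.21883542 123.24027402]
```

The refitted kinematics (about 3 mm) show that a 70° tilt needs x≥620, so I'll stand the pack at (625,-45).

Run:
```python
from h import *
legs(gp([625,-45,125],tilt(5,69)),gp([625,-45,82],tilt(5,69)))
```

```text
leg [1.31, -3.55, 4.13] [-1.1, 4.1, -0.6] rows 2
-- at [643. -43. 118.]
leg [-4.01, -0.0, 1.54] [0.0, 0.0, 0.0] rows 1
-- at [643. -43.  75.]
```

Emit:
play_rows:
  series:
    - [40, [1.3, -3.6, 4.1], [-1, 4, -0.6]]
    - [40, [1.3, -3.6, 4.1], [-1, 4, -0.6]]
    - [40, [1.3, -3.6, 4.1], [-1, 4, -0.6]]
    - [40, [1.3, -3.6, 4.1], [-1, 4, -0.6]]
    - [40, [1.3, -3.6, 4.1], [-1, 4, -0.6]]

```text
t: 13.85
ee_pos: [641.9, -42.2, 116.5]
tcp_rot: [-3.133, -1.197, 0.081]
force: [-0.0, 0.1, -0.9]
grip_width: 0.598
```

Run:
```python
from h import *
s=sense();print(s['t'],s['ee_pos'],s['joints'].round(2),s['tcp_rot'],s['force'])
legs(gp([625,-45,82],tilt(5,69)))
```

```text
13.85 [641.9236026  -42.23486721 116.53764087] [-0.41  0.81 -1.28 -1.67  0.46  2.95] [-3.13317134 -1.19691461  0.08144798] [-0.01911707  0.06445062 -0.9132163 ]
leg [-3.83, 0.14, 1.57] [-0.2, 0.4, -0.1] rows 1
-- at [643. -43.  75.]
```

Emit:
play_rows:
  series:
    - [40, [-1.9, 0, 0.8], [0, 1, 0]]
    - [40, [-3.8, 0.1, 1.6], [0, 1, 0]]
    - [40, [-3.8, 0.1, 1.6], [0, 1, 0]]

```text
t: 14.15
ee_pos: [643.1, -43.0, 73.2]
tcp_rot: [-3.13, -1.213, 0.078]
force: [-0.2, 0.4, -1.2]
grip_width: 0.597
```

Run:
```python
from h import *
s=sense();print(s['t'],s['ee_pos'],s['joints'].round(2),s['tcp_rot'],s['force'])
legs(gp([625,-45,78],tilt(5,70)))
c=cam('scene');cr=c['color'][150:290,190:400];cv2.imwrite('pics/s2.png',cv2.resize(cv2.cvtColor(cr,cv2.COLOR_RGB2BGR),None,fx=3.5,fy=3.5,interpolation=2))
```

```text
14.15 [643.10624132 -42.98226717  73.19560726] [-0.41  1.01 -1.26 -1.87  0.47  2.95] [-3.13027692 -1.21277768  0.07849468] [-0.22523233  0.39956673 -1.18898184]
leg [-0.17, 0.04, 0.03] [-0.2, 0.5, -0.2] rows 1
-- at [643. -43.  72.]
```

View pics/s2.png

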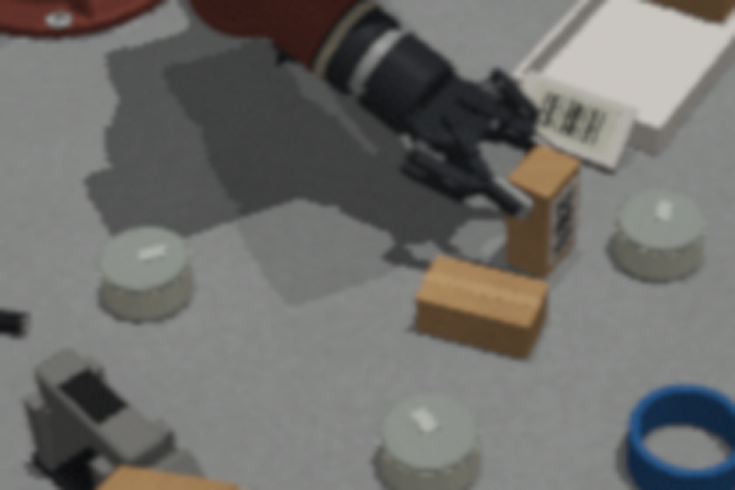

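Standing upright, just above the table. Lower it gently.

Emit:
play_rows:
  series:
    - [40, [-0.15, 0, 0.05], [0, 0, 0]]
    - [40, [-0.3, 0, 0.1], [0, 0, 0]]
    - [40, [-0.4, 0, 0.15], [0, 0, 0]]
    - [40, [-0.4, 0, 0.15], [0, 0, 0]]

```text
t: 14.6
ee_pos: [644.1, -41.9, 72.5]
tcp_rot: [-3.137, -1.218, 0.087]
force: [-2.5, -0.2, 7.5]
grip_width: 0.598
```

Emit:
play_rows:
  series:
    - [64, [0, 0, 0], [0, 0, 0]]
    - [68, [0, 0, 0], [0, 0, 0]]
    - [75, [0, 0, 0], [0, 0, 0]]
    - [90, [0, 0, 0], [0, 0, 0]]
    - [100, [0, 0, 0], [0, 0, 0]]

```text
t: 15.1
ee_pos: [643.3, -41.8, 69.7]
tcp_rot: [-3.131, -1.213, 0.08]
force: [-1.1, 0.3, 0.0]
grip_width: 1.002
```

Emit:
play_rows:
  series:
    - [100, [0, 0, -4], [0, 0, 0]]
    - [100, [0, 0, -8], [0, 0, 0]]
    - [100, [0, 0, -12], [0, 0, 0]]
    - [100, [0, 0, -12], [0, 0, 0]]
    - [100, [0, 0, -12], [0, 0, 0]]

```text
t: 15.6
ee_pos: [615.1, -74.2, 69.1]
tcp_rot: [-3.117, -1.226, 0.079]
force: [0.1, 0.9, 0.7]
grip_width: 1.001
```

Run:
```python
from h import *
s=sense();print(s['t'],s['ee_pos'],s['joints'].round(2),s['tcp_rot'],s['force'])
c=cam('top');hsv=cv2.cvtColor(c['color'],cv2.COLOR_RGB2HSV)
m=(hsv[...,1]>70)&(hsv[...,0]<25); m[:130]=0;m[300:]=0;m[:,:270]=0;m[:,450:]=0
rects(c,m,96,80,3000)
```

```text
15.6 [615.0760981  -74.21121314  69.10297457] [-0.55  1.08 -1.3  -1.96  0.61  2.9 ] [-3.11749988 -1.22634577  0.07889701] [0.09204739 0.93964504 0.66386211]
px [347. 174.] A 799.0 xy [ 637.1 -136.5] size [50.2 93.1] long axis deg 18.3
```

Run:
```python
from h import *
c=cam('scene');cr=c['color'][150:290,190:400];cv2.imwrite('pics/s3.png',cv2.resize(cv2.cvtColor(cr,cv2.COLOR_RGB2BGR),None,fx=3.5,fy=3.5,interpolation=2))
```

```text
(no output)
```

View pics/s3.png

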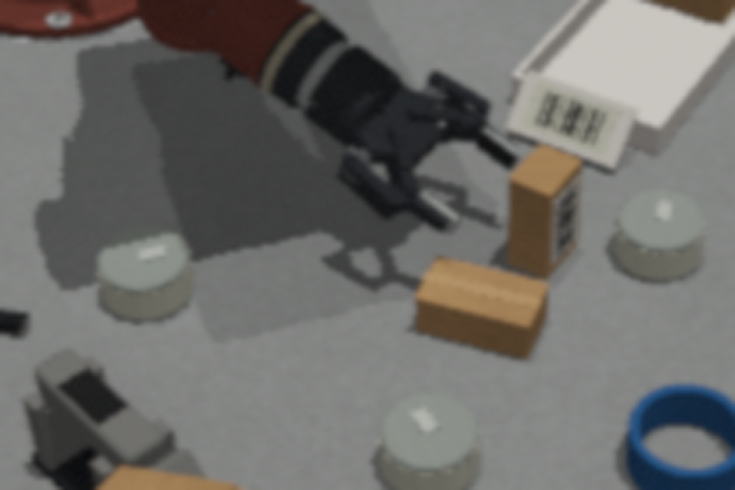

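The pack still stands. Withdraw up and back with less tilt.

Run:
```python
from h import *
legs(([575,-75,120],tilt(5,45)),([560,-70,230],tilt(5,-30)))
```

```text
leg [3.43, -0.34, -5.48] [-1.0, -25.3, 0.1] rows 3
-- at [575. -75. 120.]
leg [3.38, -0.31, -4.4] [-0.0, -37.5, -0.0] rows 5
leg [-0.0, -0.31, -5.55] [-0.0, -37.5, 0.0] rows 5
-- at [560. -70. 230.]
```

Emit:
play_rows:
  series:
    - [100, [3.4, -0.3, -5.5], [-1, -25, 0]]
    - [100, [3.4, -0.3, -5.5], [-1, -25, 0]]
    - [100, [3.4, -0.3, -5.5], [-1, -25, 0]]
    - [100, [3.4, -0.3, -5.5], [-1, -25, 0]]

```text
t: 16.1
ee_pos: [591.0, -79.7, 107.4]
tcp_rot: [-3.131, -1.002, 0.081]
force: [1.6, -1.0, 0.0]
grip_width: 1.001
```

Emit:
play_rows:
  series:
    - [100, [3.4, -0.3, -4.4], [0, -37.5, 0]]
    - [100, [3.4, -0.3, -4.4], [0, -37.5, 0]]
    - [100, [3.4, -0.3, -4.4], [0, -37.5, 0]]
    - [100, [3.4, -0.3, -4.4], [0, -37.5, 0]]
    - [100, [3.4, -0.3, -4.4], [0, -37.5, 0]]

```text
t: 16.6
ee_pos: [575.4, -79.9, 155.4]
tcp_rot: [-3.131, -0.636, 0.079]
force: [0.6, -1.0, -0.9]
grip_width: 0.998
```

Emit:
play_rows:
  series:
    - [100, [0, -0.3, -5.5], [0, -37.5, 0]]
    - [100, [0, -0.3, -5.5], [0, -37.5, 0]]
    - [100, [0, -0.3, -5.5], [0, -37.5, 0]]
    - [100, [0, -0.3, -5.5], [0, -37.5, 0]]
    - [100, [0, -0.3, -5.5], [0, -37.5, 0]]

```text
t: 17.1
ee_pos: [544.1, -80.6, 200.6]
tcp_rot: [-3.135, 0.005, 0.086]
force: [1.7, 0.5, -1.8]
grip_width: 1.0
```

Run:
```python
from h import *
s=sense();print(s['t'],s['ee_pos'],s['joints'].round(2),s['tcp_rot'],s['force'])
c=cam('wrist');save(c,'w5.png');hsv=cv2.cvtColor(c['color'],cv2.COLOR_RGB2HSV)
m=(hsv[...,1]>70)&(hsv[...,0]<25);rects(c,m,96,500,30000)
c=cam('top');hsv=cv2.cvtColor(c['color'],cv2.COLOR_RGB2HSV)
m=(hsv[...,1]>60)&(hsv[...,0]<25); m[:130]=0;m[300:]=0;m[:,:270]=0;m[:,450:]=0
rects(c,m,96,80,3000)
```

```text
17.1 [544.09838516 -80.64273225 200.59451504] [-0.28  0.36 -0.13  1.08  0.    2.77] [-3.13504132  0.00470879  0.08583353] [ 1.70873878  0.54650134 -1.75076514]
px [279.  77.] A 3771.0 xy [634.  -42.1] size [40.8 52.3] long axis deg -83.2
px [388.  78.] A 6277.0 xy [ 639.2 -125.2] size [44.5 79.9] long axis deg 20.7
```

View pics/w5.png

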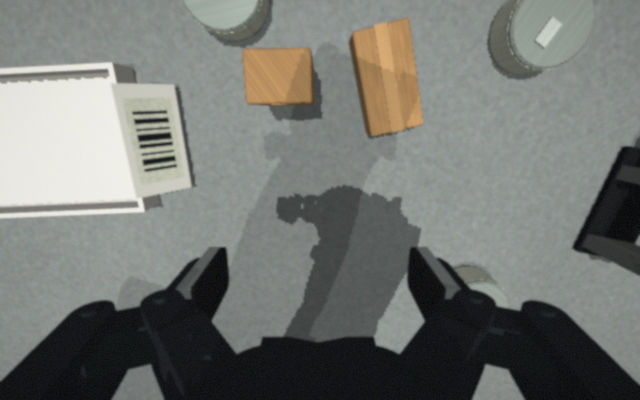

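Pack A stands at (634,-42), px (279,77). I'll grasp it from the top with the tool tilted back, then roll it label up.

Run:
```python
from h import *
a,b=tilt(6,-27),tilt(6,45)
legs(gp([634,-42,150],a),gp([634,-42,73],a),gp([634,-42,150],a),gp([565,-40,150],b),gp([565,-40,46],b))
```

```text
leg [8.26, -2.99, 6.29] [-0.8, -26.5, -0.9] rows 4
-- at [625. -43. 133.]
leg [3.5, -0.0, 6.86] [0.0, 0.0, 0.0] rows 2
-- at [625. -43.  56.]
leg [-3.5, 0.0, -6.86] [0.0, 0.0, 0.0] rows 2
-- at [625. -43. 133.]
leg [-2.14, -0.46, 0.9] [-0.0, 36.0, -0.0] rows 5
leg [-2.26, -0.46, -0.54] [0.0, 36.0, -0.0] rows 5
-- at [578. -39. 137.]
leg [-7.35, -0.0, 7.35] [0.0, 0.0, 0.0] rows 3
-- at [578. -39.  33.]
```

Emit:
play_rows:
  series:
    - [100, [8.3, -3, 6.3], [-0.8, -26.5, -0.9]]
    - [100, [8.3, -3, 6.3], [-0.8, -26.5, -0.9]]
    - [100, [8.3, -3, 6.3], [-0.8, -26.5, -0.9]]
    - [100, [8.3, -3, 6.3], [-0.8, -26.5, -0.9]]
    - [100, [8.3, -3, 6.3], [-0.8, -26.5, -0.9]]

```text
t: 17.7
ee_pos: [623.9, -42.4, 133.2]
tcp_rot: [3.141, 0.468, 0.104]
force: [1.0, -0.3, -0.2]
grip_width: 1.001
```

Run:
```python
from h import *
s=sense();print(s['t'],s['ee_pos'],s['joints'].round(2),s['tcp_rot'],s['force'])
a,b=tilt(6,-27),tilt(6,45)
legs(gp([634,-42,73],a))
```

```text
17.7 [623.87849923 -42.36052936 133.23613713] [-0.13  1.01  0.75  1.77 -0.11  2.93] [3.14121959 0.4681964  0.10405241] [ 0.96803286 -0.29498589 -0.1897007 ]
leg [3.61, 0.07, 6.82] [0.0, -0.2, -0.0] rows 2
-- at [625. -43.  56.]
```

Emit:
play_rows:
  series:
    - [100, [1.8, 0, 3.4], [0, 0, 0]]
    - [100, [3.6, 0, 6.8], [0, 0, 0]]
    - [100, [3.6, 0, 6.8], [0, 0, 0]]
    - [40, [3.6, 0, 6.8], [0, 0, 0]]
    - [40, [3.6, 0, 6.8], [0, 0, 0]]

```text
t: 18.2
ee_pos: [626.4, -43.5, 61.2]
tcp_rot: [3.14, 0.461, 0.102]
force: [-0.5, 0.6, 0.4]
grip_width: 0.692
```

Emit:
play_rows:
  series:
    - [40, [0, 0, 0], [0, 0, 0]]
    - [40, [0, 0, 0], [0, 0, 0]]
    - [40, [0, 0, 0], [0, 0, 0]]
    - [40, [0, 0, 0], [0, 0, 0]]

```text
t: 18.6
ee_pos: [626.8, -43.4, 61.3]
tcp_rot: [3.14, 0.461, 0.102]
force: [0.7, 1.4, 8.5]
grip_width: 0.602
```

Emit:
play_rows:
  series:
    - [40, [-1.8, 0, -3.4], [0, 0, 0]]
    - [40, [-3.6, 0, -6.8], [0, 0, 0]]
    - [40, [-3.6, 0, -6.8], [0, 0, 0]]

```text
t: 18.9
ee_pos: [626.3, -43.9, 141.9]
tcp_rot: [3.138, 0.455, 0.101]
force: [0.9, 0.2, -0.9]
grip_width: 0.603
```

Emit:
play_rows:
  series:
    - [40, [-2.1, -0.4, 0.9], [0, 36, 0]]
    - [40, [-2.1, -0.4, 0.9], [0, 36, 0]]
    - [40, [-2.1, -0.4, 0.9], [0, 36, 0]]
    - [40, [-2.1, -0.4, 0.9], [0, 36, 0]]
    - [40, [-2.1, -0.4, 0.9], [0, 36, 0]]

```text
t: 19.4
ee_pos: [601.2, -41.9, 138.2]
tcp_rot: [3.14, -0.113, 0.103]
force: [0.9, 0.3, -2.2]
grip_width: 0.599
```

Emit:
play_rows:
  series:
    - [40, [-2.3, -0.4, -0.5], [0, 36, 0]]
    - [40, [-2.3, -0.4, -0.5], [0, 36, 0]]
    - [40, [-2.3, -0.4, -0.5], [0, 36, 0]]
    - [40, [-2.3, -0.4, -0.5], [0, 36, 0]]
    - [40, [-2.3, -0.4, -0.5], [0, 36, 0]]

```text
t: 19.9
ee_pos: [576.4, -40.2, 140.7]
tcp_rot: [3.139, -0.735, 0.104]
force: [1.7, 0.0, -3.6]
grip_width: 0.604
```

Run:
```python
from h import *
s=sense();print(s['t'],s['ee_pos'],s['joints'].round(2),s['tcp_rot'],s['force'],s['grip_width'])
a,b=tilt(6,-27),tilt(6,45)
legs(gp([565,-40,46],b))
```

```text
19.9 [576.42304706 -40.20909536 140.71392602] [-0.37  0.14 -1.01 -0.26  0.31  2.78] [ 3.1392895  -0.73459321  0.10384601] [ 1.70034569  0.01752411 -3.57217657] 0.6043598677343727
leg [-7.09, -0.16, 8.17] [0.2, 2.9, -0.0] rows 3
-- at [578. -39.  33.]
```

Emit:
play_rows:
  series:
    - [40, [-3, 0, 3.3], [0, 3, 0]]
    - [40, [-6, 0, 6.8], [0, 3, 0]]
    - [40, [-6.8, 0, 7.9], [0, 3, 0]]
    - [40, [-7, 0, 8.1], [0, 3, 0]]
    - [40, [-7, 0, 8.1], [0, 3, 0]]

```text
t: 20.4
ee_pos: [578.7, -40.1, 31.7]
tcp_rot: [-3.141, -0.779, 0.102]
force: [0.4, 0.3, -2.4]
grip_width: 0.601
```

Run:
```python
from h import *
s=sense();print(s['t'],s['ee_pos'],s['joints'].round(2),s['tcp_rot'],s['force'],s['grip_width'])
```

```text
20.4 [578.66993298 -40.13235043  31.70847316] [-0.38  0.51 -1.16 -0.82  0.33  2.78] [-3.14094476 -0.779146    0.10190414] [ 0.3757427   0.33697856 -2.38021726] 0.600707051322434
```

Emit:
play_rows:
  series:
    - [90, [0, 0, 0], [0, 0, 0]]
    - [90, [0, 0, 0], [0, 0, 0]]
    - [100, [0, 0, 0], [0, 0, 0]]
    - [100, [0, 0, 0], [0, 0, 0]]

```text
t: 20.8
ee_pos: [579.7, -40.4, 33.3]
tcp_rot: [3.14, -0.783, 0.104]
force: [-0.7, -0.6, -0.5]
grip_width: 0.997
```

Emit:
play_rows:
  series:
    - [100, [3, 0, -3], [0, 0, 0]]
    - [100, [6, 0, -6], [0, 0, 0]]
    - [100, [9, 0, -9], [0, 0, 0]]
    - [100, [12, 0, -12], [0, -20, 0]]
    - [100, [12, 0, -12], [0, -40, 0]]

```text
t: 21.3
ee_pos: [582.5, -41.3, 192.8]
tcp_rot: [-3.14, -0.612, 0.099]
force: [1.9, 0.1, -2.1]
grip_width: 1.002
```

Run:
```python
from h import *
s=sense();print(s['t'],s['ee_pos'],s['joints'].round(2),s['tcp_rot'],s['force'])
c=cam('wrist');save(c,'w6.png');hsv=cv2.cvtColor(c['color'],cv2.COLOR_RGB2HSV)
m=((hsv[...,1]>70)&(hsv[...,0]<25)).astype(np.uint8)
rects(c,cv2.morphologyEx(m,cv2.MORPH_CLOSE,np.ones((25,25))),40,500,30000)
```

```text
21.3 [582.49112698 -41.33938779 192.82422441] [-0.33  0.06 -0.79  0.16  0.24  2.78] [-3.14016657 -0.61227872  0.09905677] [ 1.94103941  0.10755636 -2.10913959]
px [318. 274.] A 4917.5 xy [586.3 -41. ] size [55.6 95.1] long axis deg 4.0
px [414. 230.] A 4910.5 xy [ 640.9 -135.7] size [ 65.9 104.7] long axis deg 14.7
px [620.  90.] A 2260.0 xy [ 846.1 -390.7] size [ 49.2 187.4] long axis deg -13.3
```

View pics/w6.png

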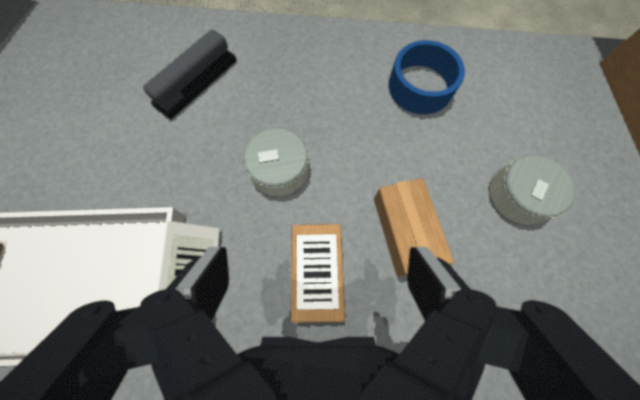

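Pack A is now label up at (586,-41). Turn the hand half round and grasp it from above.

Run:
```python
from h import *
legs(([586,-41,150],tilt(5)),([586,-41,150],tilt(95)),([586,-41,130],tilt(185)))
```

```text
leg [-2.45, -0.02, 3.91] [-0.3, -34.7, 0.7] rows 4
-- at [586. -41. 150.]
leg [0.0, 0.0, 0.0] [0.0, 0.0, -30.0] rows 4
leg [0.0, 0.0, 0.0] [-0.0, 0.0, -30.0] rows 4
leg [0.0, 0.0, 0.0] [-0.0, 0.0, -30.0] rows 4
-- at [586. -41. 150.]
leg [0.0, -0.0, 0.67] [-0.0, 0.0, -30.0] rows 4
leg [-0.0, -0.0, 0.67] [-0.0, 0.0, -30.0] rows 4
leg [-0.0, -0.0, 0.67] [-0.0, 0.0, -30.0] rows 4
-- at [586. -41. 130.]
```

Emit:
play_rows:
  series:
    - [100, [-2.4, 0, 3.9], [0, -34.7, 0.7]]
    - [100, [-2.4, 0, 3.9], [0, -34.7, 0.7]]
    - [100, [-2.4, 0, 3.9], [0, -34.7, 0.7]]
    - [100, [-2.4, 0, 3.9], [0, -34.7, 0.7]]
    - [100, [-2.4, 0, 3.9], [0, -34.7, 0.7]]

```text
t: 21.85
ee_pos: [588.5, -40.8, 144.1]
tcp_rot: [-3.136, -0.004, 0.09]
force: [1.0, 0.5, -0.3]
grip_width: 0.996
```

Emit:
play_rows:
  series:
    - [100, [0, 0, 0], [0, 0, -40]]
    - [100, [0, 0, 0], [0, 0, -40]]
    - [100, [0, 0, 0], [0, 0, -40]]
    - [100, [0, 0, 0], [0, 0, -40]]
    - [100, [0, 0, 0], [0, 0, -40]]

```text
t: 22.35
ee_pos: [586.2, -40.8, 144.0]
tcp_rot: [3.141, -0.01, 0.793]
force: [0.1, -0.5, 0.2]
grip_width: 1.001
```

Emit:
play_rows:
  series:
    - [100, [0, 0, 0], [0, 0, -40]]
    - [100, [0, 0, 0], [0, 0, -40]]
    - [100, [0, 0, 0], [0, 0, -40]]
    - [100, [0, 0, 0], [0, 0, -40]]
    - [100, [0, 0, 0], [0, 0, -40]]

```text
t: 22.85
ee_pos: [586.1, -40.8, 144.0]
tcp_rot: [3.135, -0.008, 1.491]
force: [-0.9, -0.5, -0.3]
grip_width: 1.001
```

Emit:
play_rows:
  series:
    - [100, [0, 0, 1], [0, 0, -40]]
    - [100, [0, 0, 1], [0, 0, -40]]
    - [100, [0, 0, 1], [0, 0, -40]]
    - [100, [0, 0, 1], [0, 0, -40]]
    - [100, [0, 0, 1], [0, 0, -40]]

```text
t: 23.35
ee_pos: [586.2, -40.7, 134.0]
tcp_rot: [3.131, -0.001, 2.189]
force: [-0.6, 0.9, -0.3]
grip_width: 1.004
```

Emit:
play_rows:
  series:
    - [100, [0, 0, 1], [0, 0, -40]]
    - [100, [0, 0, 1], [0, 0, -40]]
    - [100, [0, 0, 1], [0, 0, -40]]
    - [100, [0, 0, 1], [0, 0, -40]]
    - [100, [0, 0, 1], [0, 0, -40]]

```text
t: 23.85
ee_pos: [586.3, -40.7, 124.0]
tcp_rot: [3.133, 0.006, 2.887]
force: [0.1, -0.2, -0.1]
grip_width: 0.998
```

Emit:
play_rows:
  series:
    - [100, [0, 0, 0], [0, 0, -20]]
    - [100, [0, 0, 0], [0, 0, -20]]
    - [100, [0, 0, 0], [0, 0, -20]]
    - [100, [0, 0, 0], [0, 0, -20]]

```text
t: 24.25
ee_pos: [586.3, -40.7, 124.1]
tcp_rot: [3.135, 0.008, -3.052]
force: [-0.4, -0.6, -0.7]
grip_width: 0.998
```

Run:
```python
from h import *
s=sense();print(s['t'],s['ee_pos'],s['joints'].round(2),s['tcp_rot'],s['force'])
c=cam('wrist');save(c,'w7.png');hsv=cv2.cvtColor(c['color'],cv2.COLOR_RGB2HSV)
m=((hsv[...,1]>70)&(hsv[...,0]<25)).astype(np.uint8)
rects(c,cv2.morphologyEx(m,cv2.MORPH_CLOSE,np.ones((25,25))),40,500,30000)
legs(([584,-41,4],tilt(185)),([584,-41,130],tilt(185)),([544.6,261.8,130],tilt(187.7)),([544.6,261.8,15],tilt(187.7)))
```

```text
24.25 [586.25335656 -40.68849054 124.08417043] [-0.2   0.48 -0.16  0.92  0.01 -0.29] [ 3.13534697  0.00801459 -3.05224456] [-0.43383505 -0.59596312 -0.70414976]
px [200. 255.] A 6227.0 xy [ 642.3 -131.8] size [ 64.2 103. ] long axis deg 18.4
px [318. 200.] A 7694.5 xy [586.3 -39.7] size [50.8 99.1] long axis deg 6.9
leg [0.31, -0.09, 12.01] [0.4, 0.4, 0.0] rows 3
-- at [584. -41.   4.]
leg [0.0, 0.0, -12.6] [0.0, 0.0, 0.0] rows 3
-- at [584. -41. 130.]
leg [0.64, 15.25, 0.0] [-0.0, 0.0, -1.4] rows 4
leg [0.28, 15.26, 0.0] [0.0, 0.0, -1.4] rows 4
-- at [545. 262. 130.]
leg [0.0, -0.0, 11.5] [0.0, 0.0, 0.0] rows 3
-- at [545. 262.  15.]
```

Emit:
play_rows:
  series:
    - [100, [0, 0, 4], [0.4, 0.4, -2]]
    - [100, [0, 0, 8], [0.4, 0.4, -2]]
    - [100, [0, 0, 12], [0.4, 0.4, -2]]
    - [100, [0, 0, 12], [0.4, 0.4, -2]]
    - [40, [0, 0, 12], [0.4, 0.4, -2]]

```text
t: 24.8
ee_pos: [586.8, -39.9, 4.7]
tcp_rot: [-3.141, -0.0, -3.019]
force: [1.1, 0.4, -0.6]
grip_width: 0.858
```

Emit:
play_rows:
  series:
    - [40, [0, 0, 0], [0, 0, 0]]
    - [40, [0, 0, 0], [0, 0, 0]]
    - [40, [0, 0, 0], [0, 0, 0]]
    - [40, [0, 0, 0], [0, 0, 0]]
    - [40, [0, 0, 0], [0, 0, 0]]

```text
t: 25.3
ee_pos: [589.0, -40.3, 6.9]
tcp_rot: [-3.139, 0.004, -3.018]
force: [-0.3, 0.0, 7.3]
grip_width: 0.601
```

Emit:
play_rows:
  series:
    - [40, [0, 0, -4], [0, 0, 0]]
    - [40, [0, 0, -8], [0, 0, 0]]
    - [40, [0, 0, -12.5], [0, 0, 0]]
    - [40, [0, 0, -12.5], [0, 0, 0]]

```text
t: 25.7
ee_pos: [591.3, -40.6, 137.0]
tcp_rot: [-3.137, 0.012, -3.018]
force: [0.3, -0.7, -1.6]
grip_width: 0.6
```

Emit:
play_rows:
  series:
    - [40, [0.6, 15.2, 0], [0, 0, 0]]
    - [40, [0.6, 15.2, 0], [0, 0, 0]]
    - [40, [0.6, 15.2, 0], [0, 0, 0]]
    - [40, [0.6, 15.2, 0], [0, 0, 0]]

```text
t: 26.1
ee_pos: [560.9, 115.5, 129.9]
tcp_rot: [3.141, 0.001, -3.013]
force: [-0.3, -0.3, -2.0]
grip_width: 0.599
```

Emit:
play_rows:
  series:
    - [40, [0.1, 15.2, 0], [0, 0, -0.8]]
    - [40, [0.1, 15.2, 0], [0, 0, -0.8]]
    - [40, [0.1, 15.2, 0], [0, 0, -0.8]]
    - [40, [0.1, 15.2, 0], [0, 0, -0.8]]
    - [40, [0.1, 15.2, 0], [0, 0, -0.8]]

```text
t: 26.6
ee_pos: [542.3, 261.9, 129.4]
tcp_rot: [-3.14, 0.001, -3.002]
force: [-0.3, -0.1, -1.6]
grip_width: 0.599
```

Run:
```python
from h import *
s=sense();print(s['t'],s['ee_pos'],s['tcp_rot'],s['force'],s['grip_width'])
legs(([544.6,259,15],tilt(187.7)))
```

```text
26.6 [542.25524406 261.91371258 129.35770506] [-3.14030083e+00  9.70488241e-04 -3.00158785e+00] [-0.28965702 -0.11353898 -1.55658101] 0.5990722207953665
leg [-0.18, -0.31, 11.44] [-0.1, 0.1, 0.3] rows 3
-- at [545. 259.  15.]
```

Emit:
play_rows:
  series:
    - [40, [-0.2, -0.3, 4], [0, 0, 0.3]]
    - [40, [-0.2, -0.3, 8], [0, 0, 0.3]]
    - [40, [-0.2, -0.3, 10.5], [0, 0, 0.3]]
    - [40, [-0.2, -0.3, 11.5], [0, 0, 0.3]]
    - [40, [-0.2, -0.3, 11.5], [0, 0, 0.3]]

```text
t: 27.1
ee_pos: [544.8, 256.5, 13.7]
tcp_rot: [-3.14, -0.001, -3.011]
force: [-0.2, -0.3, -0.9]
grip_width: 0.596
```

Emit:
play_rows:
  series:
    - [80, [0, 0, 0], [0, 0, 0]]
    - [80, [0, 0, 0], [0, 0, 0]]
    - [80, [0, 0, 0], [0, 0, 0]]
    - [80, [0, 0, 0], [0, 0, 0]]

```text
t: 27.5
ee_pos: [545.4, 258.3, 14.8]
tcp_rot: [-3.141, 0.002, -3.009]
force: [0.3, 0.9, -0.5]
grip_width: 0.799
```

Emit:
play_rows:
  series:
    - [80, [0, 0, -5], [0, 0, 0]]
    - [80, [0, 0, -10], [0, 0, 0]]
    - [90, [0, 0, -15], [0, 0, 0]]
    - [100, [0, 0, -15], [0, 0, 0]]

```text
t: 27.9
ee_pos: [548.7, 259.8, 171.6]
tcp_rot: [3.14, 0.012, -3.009]
force: [1.5, 0.9, -0.3]
grip_width: 1.0
```

Run:
```python
from h import *
s=sense();print(s['t'],s['ee_pos'],np.degrees(s['tcp_rot']))
c=cam('wrist');save(c,'w8.png');hsv=cv2.cvtColor(c['color'],cv2.COLOR_RGB2HSV)
m=(hsv[...,1]>70)&(hsv[...,0]<25)
rects(c,cv2.morphologyEx(m.astype(np.uint8),cv2.MORPH_CLOSE,np.ones((25,25))),45,2000,40000)
c=cam('top');hsv=cv2.cvtColor(c['color'],cv2.COLOR_RGB2HSV)
m=(hsv[...,1]>70)&(hsv[...,0]<25); m[:130]=0;m[300:]=0;m[:,:270]=0;m[:,450:]=0
rects(c,cv2.morphologyEx(m.astype(np.uint8),cv2.MORPH_CLOSE,np.ones((13,13))),40,300,3000)
```

```text
27.9 [548.68397818 259.7747737  171.64457374] [ 179.93443175    0.67573154 -172.39084839]
px [604. 320.] A 5953.5 xy [656.5 581.4] size [ 67.7 175.1] long axis deg 24.6
px [404. 181.] A 6133.0 xy [534.2 338.2] size [56.2 97.2] long axis deg 7.3
px [316. 180.] A 5514.0 xy [543.4 257.8] size [49.4 95.5] long axis deg 9.0
px [347. 174.] A 829.5 xy [ 644.2 -139.7] size [52.7 98.6] long axis deg 18.3
```

Both are placed, at tray y ≈ 80 and −4. Next is pack B, label down at (644,-140), yaw 18.3°. First check reach for the flip poses.

```bash
cat > chk.py <<'E'
from kin import *
from h import tilt,gp
lo=np.array([-2.52,-.91,-1.3,-1.96,-1.52]);hi=np.array([2.52,1.74,1.37,2.02,1.47])
def ok(g,yaw,th):
    t,R=gp(g,tilt(yaw,th)); d=R.apply([0,0,1])
    F=lambda q:np.concatenate([(fk(P,q)[0]-t),(fk(P,q)[1]-d)*200])
    m=min((least_squares(F,s,bounds=(lo,hi)) for s in([-.2,.5,-.3,1,0],[-.2,.9,-.9,0,0],[-.3,.9,1,1.7,0])),key=lambda m:m.cost)
    print(g,yaw,th,'cost',round(m.cost,1),m.x.round(2))
E
python3 - <<'E'
from chk import *
for th in(-28,-24,-20):
  ok([670.8,-131,27],18.3,th);ok([670.8,-131,120],18.3,th)
for yaw in(0,5):
  for z in(78,130):
    for th in(62,66,70): ok([640,-80,z],yaw,th)
ok([640,-80,78],0,-24);ok([640,-80,150],0,-24)
E
python3 - <<'E'
from h import *
a=tilt(18.3,-22)
legs(([480,60,170],tilt(97)),gp([670.8,-131,120],a),gp([670.8,-131,26],a))
E
```

```text
[670.8, -131, 27] 18.3 -28 cost 0.0 [-0.2   1.19  0.84  1.65 -0.23]
[670.8, -131, 120] 18.3 -28 cost 0.0 [-0.2   1.15  0.99  1.84 -0.23]
[670.8, -131, 27] 18.3 -24 cost 0.0 [-0.21  1.11  0.68  1.51 -0.21]
[670.8, -131, 120] 18.3 -24 cost 0.0 [-0.21  1.05  0.8   1.69 -0.21]
[670.8, -131, 27] 18.3 -20 cost 0.0 [-0.22  1.03  0.54  1.38 -0.18]
[670.8, -131, 120] 18.3 -20 cost 0.0 [-0.22  0.97  0.66  1.56 -0.18]
[640, -80, 78] 0 62 cost 0.0 [-0.41  0.79 -1.18 -1.44  0.36]
[640, -80, 78] 0 66 cost 0.0 [-0.42  0.9  -1.21 -1.66  0.38]
[640, -80, 78] 0 70 cost 0.0 [-0.43  1.02 -1.22 -1.86  0.4 ]
[640, -80, 130] 0 62 cost 0.0 [-0.41  0.59 -1.17 -1.24  0.36]
[640, -80, 130] 0 66 cost 0.0 [-0.42  0.7  -1.22 -1.46  0.38]
[640, -80, 130] 0 70 cost 0.0 [-0.43  0.82 -1.25 -1.69  0.4 ]
[640, -80, 78] 5 62 cost 0.0 [-0.46  0.77 -1.16 -1.37  0.48]
[640, -80, 78] 5 66 cost 0.0 [-0.48  0.88 -1.19 -1.58  0.51]
[640, -80, 78] 5 70 cost 0.0 [-0.49  0.99 -1.2  -1.79  0.54]
[640, -80, 130] 5 62 cost 0.0 [-0.46  0.58 -1.15 -1.17  0.48]
[640, -80, 130] 5 66 cost 0.0 [-0.48  0.68 -1.19 -1.39  0.51]
[640, -80, 130] 5 70 cost 0.0 [-0.49  0.8  -1.22 -1.61  0.54]
[640, -80, 78] 0 -24 cost 0.0 [-0.2   1.01  0.61  1.57 -0.08]
[640, -80, 150] 0 -24 cost 0.0 [-0.2   0.98  0.72  1.72 -0.08]
leg [3.05, -6.28, -0.15] [0.0, 0.1, 30.2] rows 4
leg [-0.52, -6.96, -0.14] [0.0, 0.1, 30.2] rows 4
leg [-3.95, -5.75, -0.14] [0.0, 0.1, 30.2] rows 4
-- at [480.  60. 170.]
leg [-7.14, 5.3, 2.25] [5.0, -6.1, 25.9] rows 4
leg [-3.82, 8.03, 2.26] [5.0, -6.1, 25.9] rows 4
leg [0.31, 9.01, 1.68] [5.0, -6.1, 25.9] rows 4
-- at [ 664. -133.  102.]
leg [3.52, -0.0, 8.72] [0.0, 0.0, 0.0] rows 2
-- at [ 664. -133.    8.]
```

Emit:
play_rows:
  series:
    - [100, [3, -6.3, -0.1], [0, 0, 30]]
    - [100, [3, -6.3, -0.1], [0, 0, 30]]
    - [100, [3, -6.3, -0.1], [0, 0, 30]]
    - [100, [3, -6.3, -0.1], [0, 0, 30]]

```text
t: 28.4
ee_pos: [522.2, 190.9, 163.6]
tcp_rot: [-3.139, -0.001, 2.744]
force: [0.9, 0.4, -0.1]
grip_width: 0.998
```

Emit:
play_rows:
  series:
    - [100, [-0.5, -7, -0.1], [0, 0, 30]]
    - [100, [-0.5, -7, -0.1], [0, 0, 30]]
    - [100, [-0.5, -7, -0.1], [0, 0, 30]]
    - [100, [-0.5, -7, -0.1], [0, 0, 30]]

```text
t: 28.8
ee_pos: [500.1, 124.5, 164.7]
tcp_rot: [-3.139, -0.0, 2.22]
force: [0.4, 0.3, -0.0]
grip_width: 1.003
```

Emit:
play_rows:
  series:
    - [100, [-4, -5.7, -0.1], [0, 0, 30]]
    - [100, [-4, -5.7, -0.1], [0, 0, 30]]
    - [100, [-4, -5.7, -0.1], [0, 0, 30]]
    - [100, [-4, -5.7, -0.1], [0, 0, 30]]

```text
t: 29.2
ee_pos: [479.3, 58.2, 165.9]
tcp_rot: [-3.139, 0.001, 1.696]
force: [0.5, 0.1, -1.5]
grip_width: 1.0
```

Emit:
play_rows:
  series:
    - [100, [-7.1, 5.3, 2.2], [5, -6.1, 26]]
    - [100, [-7.1, 5.3, 2.2], [5, -6.1, 26]]
    - [100, [-7.1, 5.3, 2.2], [5, -6.1, 26]]
    - [100, [-7.1, 5.3, 2.2], [5, -6.1, 26]]

```text
t: 29.6
ee_pos: [542.0, -4.7, 143.0]
tcp_rot: [-3.078, 0.125, 1.249]
force: [-0.1, 1.3, 0.1]
grip_width: 1.003
```

Emit:
play_rows:
  series:
    - [100, [-3.8, 8, 2.2], [5, -6.1, 26]]
    - [100, [-3.8, 8, 2.2], [5, -6.1, 26]]
    - [100, [-3.8, 8, 2.2], [5, -6.1, 26]]
    - [100, [-3.8, 8, 2.2], [5, -6.1, 26]]

```text
t: 30.0
ee_pos: [603.7, -67.9, 121.5]
tcp_rot: [-3.077, 0.261, 0.799]
force: [0.1, 0.4, -1.7]
grip_width: 0.996
```

Emit:
play_rows:
  series:
    - [100, [0.3, 9, 1.7], [5, -6.1, 26]]
    - [100, [0.3, 9, 1.7], [5, -6.1, 26]]
    - [100, [0.3, 9, 1.7], [5, -6.1, 26]]
    - [100, [0.3, 9, 1.7], [5, -6.1, 26]]
    - [100, [0.3, 9, 1.7], [5, -6.1, 26]]

```text
t: 30.5
ee_pos: [665.5, -131.4, 100.0]
tcp_rot: [-3.141, 0.382, 0.329]
force: [-0.8, 0.0, 0.3]
grip_width: 1.001
```

Run:
```python
from h import *
s=sense();print(s['t'],s['ee_pos'],s['joints'].round(2))
a=tilt(18.3,-24)
c=cam('wrist');hsv=cv2.cvtColor(c['color'],cv2.COLOR_RGB2HSV);save(c,'w9.png')
m=(hsv[...,1]>70)&(hsv[...,0]<25)
rects(c,m,40,2000,40000)
c=cam('top');hsv=cv2.cvtColor(c['color'],cv2.COLOR_RGB2HSV)
legs(gp([670.8,-131,26],a))
```

```text
30.5 [ 665.51183097 -131.43262037  100.04163315] [-0.21  1.02  0.73  1.62 -0.19  2.63]
px [319. 188.] A 9342.5 xy [ 653.3 -135.8] size [ 47.9 113.9] long axis deg 23.7
leg [3.19, 0.13, 8.7] [0.2, -2.2, 0.5] rows 2
-- at [ 663. -133.    9.]
```

Emit:
play_rows:
  series:
    - [100, [1.6, 0, 4.3], [0, -2, 0.5]]
    - [100, [3.2, 0.1, 8.7], [0, -2, 0.5]]
    - [100, [3.2, 0.1, 8.7], [0, -2, 0.5]]
    - [40, [3.2, 0.1, 8.7], [0, -2, 0.5]]
    - [40, [3.2, 0.1, 8.7], [0, -2, 0.5]]

```text
t: 31.1
ee_pos: [665.2, -134.2, 11.8]
tcp_rot: [3.134, 0.412, 0.314]
force: [-0.4, -0.6, -0.2]
grip_width: 0.694
```

Emit:
play_rows:
  series:
    - [40, [0, 0, 0], [0, 0, 0]]
    - [40, [0, 0, 0], [0, 0, 0]]
    - [40, [0, 0, 0], [0, 0, 0]]
    - [40, [0, 0, 0], [0, 0, 0]]
    - [40, [0, 0, 0], [0, 0, 0]]

```text
t: 31.6
ee_pos: [665.8, -134.3, 12.2]
tcp_rot: [3.133, 0.411, 0.313]
force: [-0.0, -0.2, 8.0]
grip_width: 0.595
```

Emit:
play_rows:
  series:
    - [40, [-1.7, 0, -4], [0, 0, 0]]
    - [40, [-3.4, 0, -8], [0, 0, 0]]
    - [40, [-4, 0, -9.5], [0, 0, 0]]
    - [40, [-4, 0, -9.5], [0, 0, 0]]

```text
t: 32.0
ee_pos: [667.6, -133.4, 116.4]
tcp_rot: [3.131, 0.409, 0.312]
force: [1.1, -0.1, -0.8]
grip_width: 0.601
```

Run:
```python
from h import *
s=sense();print(s['t'],s['ee_pos'],s['joints'].round(2),np.degrees(s['tcp_rot']),s['force'],s['grip_width'])
legs(gp([640,-80,135],tilt(2,65)),gp([640,-80,82],tilt(2,65)))
```

```text
32.0 [ 667.62104164 -133.43080412  116.42043562] [-0.21  1.05  0.84  1.71 -0.21  2.66] [179.39965291  23.41632449  17.90392032] [ 1.05577811 -0.14496523 -0.8014326 ] 0.6011274376124351
leg [0.07, -1.82, -0.43] [-1.9, 29.2, 5.6] rows 4
leg [0.11, -1.81, -0.45] [-1.9, 29.2, 5.6] rows 4
leg [0.16, -1.81, -0.44] [-1.9, 29.2, 5.6] rows 4
-- at [657. -79. 127.]
leg [-4.8, -0.0, 2.24] [0.0, 0.0, 0.0] rows 2
-- at [657. -79.  74.]
```

Emit:
play_rows:
  series:
    - [40, [0, -1.8, -0.4], [-1.9, 29.5, 5.6]]
    - [40, [0, -1.8, -0.4], [-1.9, 29.5, 5.6]]
    - [40, [0, -1.8, -0.4], [-1.9, 29.5, 5.6]]
    - [40, [0, -1.8, -0.4], [-1.9, 29.5, 5.6]]

```text
t: 32.4
ee_pos: [661.7, -115.0, 114.5]
tcp_rot: [3.093, -0.021, 0.243]
force: [0.5, -0.3, -2.4]
grip_width: 0.597
```

Emit:
play_rows:
  series:
    - [40, [0, -1.8, -0.4], [-1.9, 29.5, 5.6]]
    - [40, [0, -1.8, -0.4], [-1.9, 29.5, 5.6]]
    - [40, [0, -1.8, -0.4], [-1.9, 29.5, 5.6]]
    - [40, [0, -1.8, -0.4], [-1.9, 29.5, 5.6]]

```text
t: 32.8
ee_pos: [655.7, -97.4, 118.4]
tcp_rot: [3.079, -0.54, 0.171]
force: [2.1, -1.3, -3.2]
grip_width: 0.595
```

Emit:
play_rows:
  series:
    - [40, [0.2, -1.8, -0.4], [-1.9, 29.5, 5.6]]
    - [40, [0.2, -1.8, -0.4], [-1.9, 29.5, 5.6]]
    - [40, [0.2, -1.8, -0.4], [-1.9, 29.5, 5.6]]
    - [40, [0.2, -1.8, -0.4], [-1.9, 29.5, 5.6]]
    - [40, [0.2, -1.8, -0.4], [-1.9, 29.5, 5.6]]

```text
t: 33.3
ee_pos: [655.7, -80.7, 118.3]
tcp_rot: [3.118, -1.009, 0.073]
force: [0.9, -1.0, -4.0]
grip_width: 0.599
```

Run:
```python
from h import *
s=sense();print(s['t'],s['ee_pos'],s['joints'].round(2),np.degrees(s['tcp_rot']),s['force'],s['grip_width'])
legs(gp([640,-80,81],tilt(2,66.5)))
```

```text
33.3 [655.70343039 -80.71785651 118.27763264] [-0.43  0.49 -1.11 -0.99  0.39  2.86] [178.65446418 -57.81152789   4.15740065] [ 0.91651142 -0.99594866 -4.02125202] 0.5993769311324058
leg [-3.7, -0.18, 2.54] [-0.6, 8.7, 1.1] rows 1
-- at [657. -79.  73.]
```

Emit:
play_rows:
  series:
    - [40, [0, -0.2, 0], [-0.6, 8.7, 1]]
    - [40, [-0.8, -0.2, 0.5], [-0.6, 8.7, 1]]
    - [40, [-2.2, -0.2, 1.5], [-0.6, 8.7, 1]]
    - [40, [-3.4, -0.2, 2.3], [-0.6, 8.7, 1]]
    - [40, [-3.4, -0.2, 2.3], [-0.6, 8.7, 1]]

```text
t: 33.8
ee_pos: [656.8, -79.2, 73.5]
tcp_rot: [3.141, -1.153, 0.036]
force: [1.0, -0.5, -2.2]
grip_width: 0.6
```

Run:
```python
from h import *
s=sense();print(s['t'],s['ee_pos'],s['joints'].round(2),np.degrees(s['tcp_rot']),s['force'],s['grip_width'])
legs(gp([640,-80,78],tilt(2,66.5)))
```

```text
33.8 [656.75664771 -79.17637673  73.49218619] [-0.44  0.88 -1.2  -1.61  0.43  2.94] [179.99317574 -66.08902319   2.03470676] [ 1.00292988 -0.47626431 -2.17323355] 0.5999849133613534
leg [-0.25, 0.02, 0.18] [-0.0, 0.4, 0.0] rows 1
-- at [657. -79.  70.]
```

Lower in small steps until it touches, checking the force.

Emit:
play_rows:
  series:
    - [40, [-0.15, 0, 0.07], [0, 0.4, 0]]
    - [40, [-0.3, 0, 0.14], [0, 0.4, 0]]
    - [40, [-0.3, 0, 0.14], [0, 0.4, 0]]

```text
t: 34.1
ee_pos: [658.5, -79.7, 74.3]
tcp_rot: [3.135, -1.166, 0.042]
force: [-0.4, -1.2, -2.3]
grip_width: 0.599
```

Emit:
play_rows:
  series:
    - [40, [-0.1, 0, 0.05], [0, 0, 0]]
    - [40, [-0.2, 0, 0.1], [0, 0, 0]]
    - [40, [-0.2, 0, 0.1], [0, 0, 0]]

```text
t: 34.4
ee_pos: [658.5, -79.6, 71.4]
tcp_rot: [3.136, -1.166, 0.041]
force: [-0.1, 0.1, -1.3]
grip_width: 0.601
```

Emit:
play_rows:
  series:
    - [40, [-0.1, 0, 0.05], [0, 0, 0]]
    - [40, [-0.2, 0, 0.1], [0, 0, 0]]
    - [40, [-0.2, 0, 0.1], [0, 0, 0]]

```text
t: 34.7
ee_pos: [658.5, -79.6, 68.6]
tcp_rot: [3.137, -1.165, 0.04]
force: [-0.4, 0.1, -1.8]
grip_width: 0.598
```

Emit:
play_rows:
  series:
    - [40, [-0.1, 0, 0.05], [0, 0, 0]]
    - [40, [-0.2, 0, 0.1], [0, 0, 0]]
    - [40, [-0.2, 0, 0.1], [0, 0, 0]]

```text
t: 35.0
ee_pos: [659.1, -79.4, 68.1]
tcp_rot: [3.133, -1.168, 0.044]
force: [-4.5, 1.3, 9.4]
grip_width: 0.602
```

Emit:
play_rows:
  series:
    - [64, [0, 0, 0], [0, 0, 0]]
    - [68, [0, 0, 0], [0, 0, 0]]
    - [75, [0, 0, 0], [0, 0, 0]]
    - [90, [0, 0, 0], [0, 0, 0]]
    - [100, [0, 0, 0], [0, 0, 0]]

```text
t: 35.5
ee_pos: [658.6, -79.6, 66.5]
tcp_rot: [3.136, -1.165, 0.041]
force: [0.7, -0.7, 0.6]
grip_width: 0.998
```

Emit:
play_rows:
  series:
    - [100, [2.3, 0, -1], [0, 0, 0]]
    - [100, [4.6, 0, -2], [0, 0, 0]]
    - [100, [8, 0, -3.4], [0, 0, 0]]
    - [100, [12, 0, -5], [0, 0, 0]]
    - [100, [12, 0, -5], [0, 0, 0]]

```text
t: 36.0
ee_pos: [661.5, -79.6, 204.6]
tcp_rot: [3.124, -1.175, 0.053]
force: [0.1, -0.4, 0.4]
grip_width: 0.999
```

Run:
```python
from h import *
s=sense();print(s['t'],s['ee_pos'],s['joints'].round(2),np.degrees(s['tcp_rot']),s['force'])
legs(([550,-80,200],tilt(3,0)))
```

```text
36.0 [661.49940743 -79.60829026 204.62684186] [-0.44  0.41 -1.17 -1.14  0.43  2.94] [178.97165582 -67.31291983   3.02940182] [ 0.07641177 -0.44108525  0.42551075]
leg [-2.36, -0.18, -5.05] [0.4, -33.7, -0.3] rows 4
leg [-4.76, -0.23, -2.9] [0.4, -33.7, -0.3] rows 4
-- at [550. -80. 200.]
```

Emit:
play_rows:
  series:
    - [100, [-2.4, 0, -5], [0, -33.7, 0]]
    - [100, [-2.4, 0, -5], [0, -33.7, 0]]
    - [100, [-2.4, 0, -5], [0, -33.7, 0]]
    - [100, [-2.4, 0, -5], [0, -33.7, 0]]
    - [100, [-2.4, 0, -5], [0, -33.7, 0]]

```text
t: 36.5
ee_pos: [606.2, -82.0, 191.4]
tcp_rot: [3.141, -0.717, 0.033]
force: [0.8, -0.8, -1.1]
grip_width: 0.994
```

Emit:
play_rows:
  series:
    - [100, [-4.8, 0, -2.9], [0, -33.7, 0]]
    - [100, [-4.8, 0, -2.9], [0, -33.7, 0]]
    - [100, [-4.8, 0, -2.9], [0, -33.7, 0]]
    - [100, [-4.8, 0, -2.9], [0, -33.7, 0]]
    - [100, [-4.8, 0, -2.9], [0, -33.7, 0]]

```text
t: 37.0
ee_pos: [555.5, -84.4, 181.5]
tcp_rot: [3.14, -0.131, 0.034]
force: [1.7, -0.0, -0.4]
grip_width: 1.002
```

Run:
```python
from h import *
s=sense();print(s['t'],s['ee_pos'],s['joints'].round(2),np.degrees(s['tcp_rot']),s['force'])
c=cam('wrist');save(c,'w10.png');hsv=cv2.cvtColor(c['color'],cv2.COLOR_RGB2HSV)
m=(hsv[...,1]>70)&(hsv[...,0]<25);rects(c,m,96,500,30000)
```

```text
37.0 [555.54183776 -84.43119083 181.51847906] [-0.31  0.29 -0.3   0.86  0.04  2.81] [179.92563061  -7.48650378   1.93485219] [ 1.66601069 -0.00495868 -0.37245705]
px [ 18. 202.] A 2437.5 xy [557.9 152.7] size [27.7 76.7] long axis deg -6.0
px [315.  97.] A 4091.0 xy [646.4 -78.9] size [46.3 50.2] long axis deg -88.1
```

Pack B stands at (647,-79). Grasp it from the top and roll it over as before.

Run:
```python
from h import *
a,b=tilt(2,-26),tilt(2,46)
legs(gp([647,-79,150],a),gp([647,-79,73],a))
from chk import ok
ok([647,-79,73],2,-26);ok([647,-79,150],2,-26);ok([570,-77,46],2,46);ok([570,-77,150],2,46)
```

```text
leg [7.69, -0.2, 5.84] [0.0, -33.6, -0.1] rows 4
-- at [639. -79. 133.]
leg [3.38, -0.0, 6.92] [0.0, 0.0, 0.0] rows 2
-- at [639. -79.  56.]
[647, -79, 73] 2 -26 cost 0.0 [-0.19  1.07  0.71  1.65 -0.1 ]
[647, -79, 150] 2 -26 cost 0.0 [-0.19  1.04  0.84  1.81 -0.1 ]
[570, -77, 46] 2 46 cost 0.0 [-0.44  0.55 -1.16 -0.88  0.34]
[570, -77, 150] 2 46 cost 0.0 [-0.44  0.2  -1.06 -0.43  0.34]
```

Emit:
play_rows:
  series:
    - [100, [7.7, -0.2, 5.8], [0, -33.6, 0]]
    - [100, [7.7, -0.2, 5.8], [0, -33.6, 0]]
    - [100, [7.7, -0.2, 5.8], [0, -33.6, 0]]
    - [100, [7.7, -0.2, 5.8], [0, -33.6, 0]]
    - [100, [7.7, -0.2, 5.8], [0, -33.6, 0]]

```text
t: 37.55
ee_pos: [638.1, -79.8, 133.1]
tcp_rot: [-3.14, 0.379, 0.031]
force: [1.3, -0.7, 0.0]
grip_width: 1.001
```

Emit:
play_rows:
  series:
    - [100, [0, 0, 0], [0, 0, 0]]
    - [100, [0, 0, 0], [0, 0, 0]]

```text
t: 37.75
ee_pos: [638.0, -80.0, 132.4]
tcp_rot: [-3.14, 0.376, 0.031]
force: [-0.5, 0.7, 0.1]
grip_width: 0.999
```

Run:
```python
from h import *
s=sense();print(s['t'],s['ee_pos'],s['joints'].round(2),s['tcp_rot'],s['force'])
legs(gp([647,-79,73],tilt(2,-26)))
```

```text
37.75 [637.97149993 -80.0201971  132.36035315] [-0.2   0.95  0.66  1.65 -0.08  2.93] [-3.13977838  0.37586469  0.03130099] [-0.53341471  0.67251652  0.08008997]
leg [2.87, -0.06, 7.08] [-0.2, -4.5, -0.2] rows 2
-- at [639. -79.  56.]
```

Emit:
play_rows:
  series:
    - [100, [1.4, 0, 3.5], [0, -4.5, 0]]
    - [100, [2.9, 0, 7], [0, -4.5, 0]]
    - [100, [2.9, 0, 7], [0, -4.5, 0]]
    - [40, [2.9, 0, 7], [0, -4.5, 0]]
    - [40, [2.9, 0, 7], [0, -4.5, 0]]

```text
t: 38.25
ee_pos: [640.4, -80.3, 63.7]
tcp_rot: [3.141, 0.449, 0.031]
force: [0.3, -0.1, 0.5]
grip_width: 0.691
```

Emit:
play_rows:
  series:
    - [40, [0, 0, 0], [0, 0, 0]]
    - [40, [0, 0, 0], [0, 0, 0]]
    - [40, [0, 0, 0], [0, 0, 0]]
    - [40, [0, 0, 0], [0, 0, 0]]

```text
t: 38.65
ee_pos: [640.8, -80.1, 63.8]
tcp_rot: [3.141, 0.45, 0.031]
force: [0.8, 0.6, 10.2]
grip_width: 0.606
```

Emit:
play_rows:
  series:
    - [40, [-1.8, 0, -3.4], [0, 0, 0]]
    - [40, [-3.6, 0, -7], [0, 0, 0]]
    - [40, [-3.6, 0, -7], [0, 0, 0]]

```text
t: 38.95
ee_pos: [640.4, -80.5, 146.0]
tcp_rot: [3.139, 0.444, 0.03]
force: [1.1, -0.5, -1.1]
grip_width: 0.603
```

Run:
```python
from h import *
s=sense();print(s['t'],s['ee_pos'],s['joints'].round(2),s['tcp_rot'],s['force'],s['grip_width'])
legs(gp([572,-77,150],tilt(2,46)),gp([572,-77,48],tilt(2,46)))
```

```text
38.95 [640.38709449 -80.50832971 146.01873087] [-0.19  1.04  0.87  1.83 -0.1   2.94] [3.13936771 0.44361407 0.03021105] [ 1.07966003 -0.47823565 -1.10197907] 0.6025885197831654
leg [-2.27, -0.29, 1.59] [0.1, 35.7, -0.1] rows 5
leg [-2.77, -0.29, -0.03] [0.1, 35.7, -0.1] rows 5
-- at [586. -77. 137.]
leg [-7.34, -0.0, 7.09] [0.0, 0.0, 0.0] rows 2
-- at [586. -77.  35.]
```

Emit:
play_rows:
  series:
    - [40, [-2.3, -0.3, 1.6], [0, 35.7, 0]]
    - [40, [-2.3, -0.3, 1.6], [0, 35.7, 0]]
    - [40, [-2.3, -0.3, 1.6], [0, 35.7, 0]]
    - [40, [-2.3, -0.3, 1.6], [0, 35.7, 0]]
    - [40, [-2.3, -0.3, 1.6], [0, 35.7, 0]]

```text
t: 39.45
ee_pos: [610.8, -78.0, 135.8]
tcp_rot: [-3.141, -0.056, 0.031]
force: [0.4, -0.0, -1.8]
grip_width: 0.6
```

Emit:
play_rows:
  series:
    - [40, [-2.8, -0.3, 0], [0, 36, 0]]
    - [40, [-2.8, -0.3, 0], [0, 36, 0]]
    - [40, [-2.8, -0.3, 0], [0, 36, 0]]
    - [40, [-2.8, -0.3, 0], [0, 36, 0]]
    - [40, [-2.8, -0.3, 0], [0, 36, 0]]

```text
t: 39.95
ee_pos: [581.9, -75.7, 134.8]
tcp_rot: [3.141, -0.675, 0.03]
force: [1.0, -0.7, -3.8]
grip_width: 0.602
```

Emit:
play_rows:
  series:
    - [40, [0, 0, 0], [0, 2, 0]]
    - [40, [0, 0, 0], [0, 2, 0]]

```text
t: 40.15
ee_pos: [580.4, -75.5, 131.9]
tcp_rot: [-3.139, -0.702, 0.028]
force: [-0.2, 0.2, -1.7]
grip_width: 0.6
```

Run:
```python
from h import *
s=sense();print(s['t'],s['ee_pos'],s['joints'].round(2),s['tcp_rot'],s['force'],s['grip_width'])
legs(gp([572,-77,47],tilt(2,47)))
```

```text
40.15 [580.44996703 -75.48566175 131.92794231] [-0.41  0.17 -0.97 -0.23  0.28  2.8 ] [-3.13893747 -0.7018003   0.02758141] [-0.17904382  0.24700816 -1.73409146] 0.6003480705649024
leg [-5.91, 0.14, 7.82] [0.1, 6.8, -0.3] rows 2
-- at [586. -77.  34.]
```

Emit:
play_rows:
  series:
    - [40, [-2, 0, 2.6], [0, 6.8, 0]]
    - [40, [-4, 0, 5.2], [0, 6.8, 0]]
    - [40, [-5.2, 0, 7], [0, 6.8, 0]]
    - [40, [-5.8, 0, 7.7], [0, 6.8, 0]]
    - [40, [-5.8, 0, 7.7], [0, 6.8, 0]]

```text
t: 40.65
ee_pos: [587.7, -75.4, 33.3]
tcp_rot: [-3.137, -0.817, 0.027]
force: [0.1, 0.5, -2.0]
grip_width: 0.601
```

Emit:
play_rows:
  series:
    - [40, [0, 0, 0], [0, 0, 0]]

```text
t: 40.75
ee_pos: [589.3, -76.0, 36.6]
tcp_rot: [-3.14, -0.822, 0.029]
force: [-0.0, 0.8, -1.6]
grip_width: 0.604
```

Emit:
play_rows:
  series:
    - [40, [-0.3, 0, 0.3], [0, 0, 0]]
    - [90, [-0.3, 0, 0.3], [0, 0, 0]]
    - [90, [-0.3, 0, 0.3], [0, 0, 0]]
    - [100, [-0.3, 0, 0.3], [0, 0, 0]]
    - [100, [-0.3, 0, 0.3], [0, 0, 0]]

```text
t: 41.25
ee_pos: [588.5, -75.6, 32.1]
tcp_rot: [-3.139, -0.822, 0.029]
force: [-0.5, 0.1, -0.6]
grip_width: 1.003
```

Emit:
play_rows:
  series:
    - [100, [3, 0, -3], [0, 0, 0]]
    - [100, [6, 0, -6], [0, 0, 0]]
    - [100, [9, 0, -9], [0, 0, 0]]
    - [100, [11, 0, -11], [0, 0, 0]]
    - [100, [11, 0, -11], [0, 0, 0]]

```text
t: 41.75
ee_pos: [584.9, -76.9, 192.7]
tcp_rot: [3.139, -0.829, 0.033]
force: [0.3, -0.6, 0.1]
grip_width: 0.998
```

Run:
```python
from h import *
s=sense();print(s['t'],s['ee_pos'],s['joints'].round(2),s['tcp_rot'],s['force'])
c=cam('top');hsv=cv2.cvtColor(c['color'],cv2.COLOR_RGB2HSV)
c=cam('wrist');save(c,'w11.png');hsv=cv2.cvtColor(c['color'],cv2.COLOR_RGB2HSV)
m=((hsv[...,1]>70)&(hsv[...,0]<25)).astype(np.uint8)
rects(c,cv2.morphologyEx(m,cv2.MORPH_CLOSE,np.ones((25,25))),40,500,30000)
legs(([580,-77,160],tilt(2)))
```

```text
41.75 [584.91590938 -76.86077477 192.70788154] [-0.44  0.05 -1.02 -0.27  0.34  2.81] [ 3.1386051  -0.82859097  0.03268771] [ 0.34358164 -0.55758323  0.11143534]
px [ 12. 325.] A 837.0 xy [563.5 204.8] size [22.2 63.3] long axis deg 28.5
px [318. 296.] A 4771.5 xy [600.2 -75.7] size [58.6 89.8] long axis deg 0.6
px [320. 119.] A 27739.0 xy [901.6 -69.9] size [ 560.4 1216.7] long axis deg -88.2
leg [-1.12, 0.04, 0.84] [0.0, -23.6, -0.1] rows 3
leg [-0.7, 0.04, 1.22] [0.0, -23.6, -0.1] rows 3
-- at [580. -77. 160.]
```

View pics/w11.png

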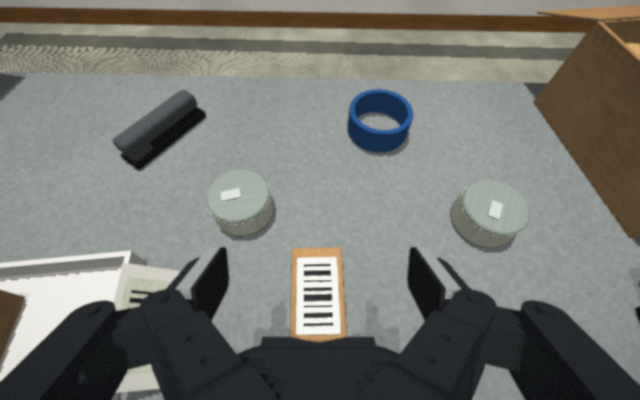

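Pack B is label up near (598,-76). Turn the hand half round above it.

Emit:
play_rows:
  series:
    - [100, [-1.1, 0, 0.8], [0, -23.6, 0]]
    - [100, [-1.1, 0, 0.8], [0, -23.6, 0]]
    - [100, [-1.1, 0, 0.8], [0, -23.6, 0]]

```text
t: 42.15
ee_pos: [579.5, -75.8, 170.6]
tcp_rot: [-3.138, -0.431, 0.028]
force: [1.1, -0.1, -1.5]
grip_width: 1.002
```

Emit:
play_rows:
  series:
    - [100, [0.6, 0, 1.2], [0, -23.6, 0]]
    - [100, [0.6, 0, 1.2], [0, -23.6, 0]]
    - [100, [0.6, 0, 1.2], [0, -23.6, 0]]
    - [100, [0.6, 0, 1.2], [0, -23.6, 0]]

```text
t: 42.55
ee_pos: [593.6, -75.7, 160.7]
tcp_rot: [-3.138, -0.022, 0.03]
force: [1.6, -1.0, -0.6]
grip_width: 1.005
```

Emit:
play_rows:
  series:
    - [100, [0, 0, 0], [0, 0, -42]]
    - [100, [0, 0, 0], [0, 0, -42]]
    - [100, [0, 0, 0], [0, 0, -42]]
    - [100, [0, 0, 0], [0, 0, -42]]
    - [100, [0, 0, 0], [0, 0, -42]]

```text
t: 43.05
ee_pos: [590.9, -75.6, 162.5]
tcp_rot: [3.125, -0.023, 0.769]
force: [-0.3, -0.3, -1.1]
grip_width: 0.998
```

Emit:
play_rows:
  series:
    - [100, [0, 0, 1], [0, 0, -42]]
    - [100, [0, 0, 1], [0, 0, -42]]
    - [100, [0, 0, 1], [0, 0, -42]]
    - [100, [0, 0, 1], [0, 0, -42]]
    - [100, [0, 0, 1], [0, 0, -42]]

```text
t: 43.55
ee_pos: [591.1, -75.6, 152.5]
tcp_rot: [3.114, -0.006, 1.501]
force: [0.3, -0.2, -0.0]
grip_width: 1.002
```

Emit:
play_rows:
  series:
    - [100, [0, 0, 1], [0, 0, -42]]
    - [100, [0, 0, 1], [0, 0, -42]]
    - [100, [0, 0, 1], [0, 0, -42]]
    - [100, [0, 0, 1], [0, 0, -42]]
    - [100, [0, 0, 1], [0, 0, -42]]

```text
t: 44.05
ee_pos: [591.3, -75.6, 142.6]
tcp_rot: [3.117, 0.014, 2.234]
force: [0.1, -0.3, 0.9]
grip_width: 1.004
```

Emit:
play_rows:
  series:
    - [100, [0, 0, 1], [0, 0, -42]]
    - [100, [0, 0, 1], [0, 0, -42]]
    - [100, [0, 0, 1], [0, 0, -42]]
    - [100, [0, 0, 1], [0, 0, -42]]
    - [100, [0, 0, 1], [0, 0, -42]]

```text
t: 44.55
ee_pos: [591.5, -75.5, 132.6]
tcp_rot: [3.132, 0.027, 2.967]
force: [0.2, 0.5, 0.3]
grip_width: 1.0
```

Run:
```python
from h import *
s=sense();print(s['t'],s['ee_pos'],s['joints'].round(2),np.degrees(s['tcp_rot']),s['force'])
c=cam('wrist');save(c,'w12.png');hsv=cv2.cvtColor(c['color'],cv2.COLOR_RGB2HSV)
m=((hsv[...,1]>70)&(hsv[...,0]<25)).astype(np.uint8)
rects(c,cv2.morphologyEx(m,cv2.MORPH_CLOSE,np.ones((25,25))),40,3000,30000)
legs(([598,-76,4],tilt(181)),([598,-76,130],tilt(181)),([556,177,130],tilt(187.7)),([556,177,15],tilt(187.7)))
```

```text
44.55 [591.53315611 -75.51227195 132.59176058] [-0.26  0.47 -0.15  0.92  0.01 -0.08] [179.47236374   1.55254334 170.01203702] [0.24462815 0.49953914 0.26116603]
px [317. 201.] A 7105.5 xy [597.3 -75.7] size [51.1 99.3] long axis deg 3.0
leg [-0.3, -0.05, 12.88] [0.4, 1.6, -10.6] rows 3
-- at [598. -76.   4.]
leg [0.0, 0.0, -12.6] [0.0, 0.0, 0.0] rows 3
-- at [598. -76. 130.]
leg [1.88, 12.68, 0.0] [0.0, 0.0, -3.3] rows 3
leg [1.13, 12.77, 0.0] [-0.0, 0.0, -3.3] rows 3
-- at [556. 177. 130.]
leg [0.0, -0.0, 11.5] [0.0, 0.0, 0.0] rows 3
-- at [556. 177.  15.]
```

Emit:
play_rows:
  series:
    - [100, [-0.2, 0, 1], [0.4, 1.6, -12.5]]
    - [100, [-0.2, 0, 4], [0.4, 1.6, -12.5]]
    - [100, [-0.2, 0, 8.5], [0.4, 1.6, -12.5]]
    - [100, [-0.2, 0, 12.8], [0.4, 1.6, -12.5]]
    - [100, [-0.2, 0, 12.8], [0.4, 1.6, -12.5]]

```text
t: 45.1
ee_pos: [592.8, -74.3, 0.6]
tcp_rot: [3.14, -0.009, -3.106]
force: [-0.8, -0.2, -0.3]
grip_width: 1.003
```

Emit:
play_rows:
  series:
    - [40, [0, 0, 0], [0, 0, 0]]
    - [40, [0, 0, 0], [0, 0, 0]]
    - [40, [0, 0, 0], [0, 0, 0]]
    - [40, [0, 0, 0], [0, 0, 0]]
    - [40, [0, 0, 0], [0, 0, 0]]

```text
t: 45.6
ee_pos: [600.3, -76.1, 9.3]
tcp_rot: [-3.139, 0.004, -3.104]
force: [-1.0, 0.7, 8.8]
grip_width: 0.597
```

Emit:
play_rows:
  series:
    - [40, [0, 0, -4], [0, 0, 0]]
    - [40, [0, 0, -8], [0, 0, 0]]
    - [40, [0, 0, -12.5], [0, 0, 0]]
    - [40, [0, 0, -12.5], [0, 0, 0]]

```text
t: 46.0
ee_pos: [602.9, -76.4, 139.3]
tcp_rot: [-3.137, 0.012, -3.104]
force: [2.3, -0.5, -1.8]
grip_width: 0.596
```

Emit:
play_rows:
  series:
    - [40, [1.7, 12.7, 0], [0, 0, -2.4]]
    - [40, [1.7, 12.7, 0], [0, 0, -2.4]]
    - [40, [1.7, 12.7, 0], [0, 0, -2.4]]
    - [40, [1.7, 12.7, 0], [0, 0, -2.4]]

```text
t: 46.4
ee_pos: [575.9, 54.3, 132.1]
tcp_rot: [-3.141, 0.0, -3.058]
force: [0.6, -0.4, -2.0]
grip_width: 0.602
```

Emit:
play_rows:
  series:
    - [40, [1.1, 12.8, 0], [0, 0, -2.4]]
    - [40, [1.1, 12.8, 0], [0, 0, -2.4]]
    - [40, [1.1, 12.8, 0], [0, 0, -2.4]]
    - [40, [1.1, 12.8, 0], [0, 0, -2.4]]
    - [40, [1.1, 12.8, 0], [0, 0, -2.4]]

```text
t: 46.9
ee_pos: [555.8, 177.3, 131.6]
tcp_rot: [-3.14, 0.001, -3.019]
force: [0.3, -0.2, -2.1]
grip_width: 0.6
```

Run:
```python
from h import *
s=sense();print(s['t'],s['ee_pos'],s['tcp_rot'],s['force'],s['grip_width'])
legs(([556,176,15],tilt(187.7)))
```

```text
46.9 [555.83619925 177.32118617 131.59305632] [-3.13964435e+00  5.51510928e-04 -3.01878602e+00] [ 0.31447821 -0.23684365 -2.07690105] 0.6000354856700467
leg [0.01, -0.11, 11.66] [-0.1, 0.0, -0.7] rows 3
-- at [556. 176.  15.]
```

Emit:
play_rows:
  series:
    - [40, [0, 0, 4], [0, 0, -0.7]]
    - [40, [0, 0, 8], [0, 0, -0.7]]
    - [40, [0, 0, 10.5], [0, 0, -0.7]]
    - [40, [0, 0, 11.7], [0, 0, -0.7]]
    - [40, [0, 0, 11.7], [0, 0, -0.7]]

```text
t: 47.4
ee_pos: [555.9, 175.8, 14.2]
tcp_rot: [-3.14, -0.001, -3.009]
force: [-0.6, 0.1, -1.7]
grip_width: 0.601
```

Emit:
play_rows:
  series:
    - [78, [0, 0, 0], [0, 0, 0]]
    - [78, [0, 0, 0], [0, 0, 0]]
    - [78, [0, 0, 0], [0, 0, 0]]
    - [78, [0, 0, 0], [0, 0, 0]]

```text
t: 47.8
ee_pos: [556.0, 177.2, 14.7]
tcp_rot: [-3.14, 0.001, -3.008]
force: [0.1, 0.4, -0.1]
grip_width: 0.777
```

Emit:
play_rows:
  series:
    - [78, [0, 0, -5], [0, 0, 0]]
    - [78, [0, 0, -10], [0, 0, 0]]
    - [90, [0, 0, -15], [0, 0, 0]]
    - [100, [0, 0, -17], [0, 0, 0]]
    - [100, [0, 0, -17], [0, 0, 0]]

```text
t: 48.3
ee_pos: [557.8, 178.1, 188.3]
tcp_rot: [-3.14, 0.007, -3.007]
force: [0.8, -0.6, -0.6]
grip_width: 0.999
```

Run:
```python
from h import *
s=sense();print(s['t'],s['ee_pos'],np.degrees(s['tcp_rot']))
c=cam('wrist');save(c,'w13.png');hsv=cv2.cvtColor(c['color'],cv2.COLOR_RGB2HSV)
m=(hsv[...,1]>70)&(hsv[...,0]<25)
rects(c,cv2.morphologyEx(m.astype(np.uint8),cv2.MORPH_CLOSE,np.ones((25,25))),45,2000,40000)
# scanner pose approach: stand centre guess, over it for a look
legs(([545,-200,220],tilt(180)),([520,-390,220],tilt(174)))
```

```text
48.3 [557.76116332 178.06576107 188.28019151] [-179.93538759    0.37392491 -172.30024967]
px [617. 326.] A 2802.0 xy [677.7 535.6] size [ 57.5 157.9] long axis deg 57.4
px [316. 178.] A 4911.5 xy [554.  176.8] size [48.8 96. ] long axis deg 9.0
px [430. 178.] A 10934.5 xy [538.9 284.8] size [ 98.  113.1] long axis deg -82.3
leg [3.1, -18.64, -1.69] [-0.0, 0.1, 3.8] rows 4
leg [1.84, -18.81, -1.7] [-0.0, 0.1, 3.8] rows 4
-- at [ 545. -200.  220.]
leg [2.5, -19.0, -0.0] [-0.0, -0.0, 6.0] rows 4
-- at [ 520. -390.  220.]
```

View pics/w13.png

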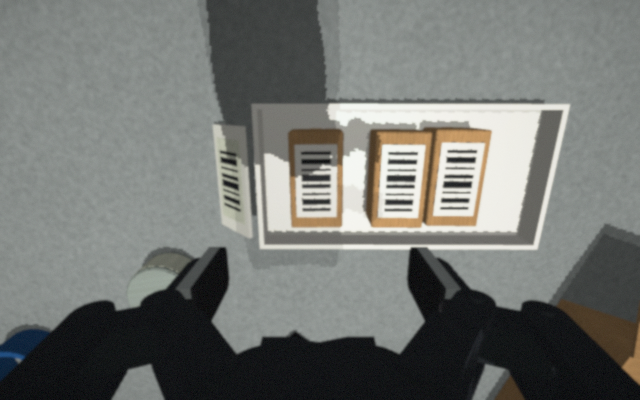

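All three packs lie flat, label up, in the tray at px (316,178), (400,178) and (459,178). The third was evidently knocked about 2 cm but is still inside. Now the scanner.

Emit:
play_rows:
  series:
    - [100, [3.1, -18.6, -1.7], [0, 0, 4]]
    - [100, [3.1, -18.6, -1.7], [0, 0, 4]]
    - [100, [3.1, -18.6, -1.7], [0, 0, 4]]
    - [100, [3.1, -18.6, -1.7], [0, 0, 4]]

```text
t: 48.75
ee_pos: [548.5, -13.1, 200.1]
tcp_rot: [-3.14, -0.003, -3.078]
force: [0.3, 0.8, -0.4]
grip_width: 1.0
```

Emit:
play_rows:
  series:
    - [100, [1.8, -18.8, -1.7], [0, 0, 4]]
    - [100, [1.8, -18.8, -1.7], [0, 0, 4]]
    - [100, [1.8, -18.8, -1.7], [0, 0, 4]]
    - [100, [1.8, -18.8, -1.7], [0, 0, 4]]

```text
t: 49.15
ee_pos: [542.7, -202.0, 217.3]
tcp_rot: [-3.141, -0.002, 3.135]
force: [1.0, -0.8, -0.0]
grip_width: 0.996
```

Emit:
play_rows:
  series:
    - [100, [2.5, -22, 0], [0, 0, 6]]
    - [100, [2.5, -22, 0], [0, 0, 6]]
    - [100, [2.5, -22, 0], [0, 0, 6]]
    - [100, [2.5, -22, 0], [0, 0, 6]]
    - [100, [2.5, -22, 0], [0, 0, 6]]

```text
t: 49.65
ee_pos: [515.8, -423.2, 216.5]
tcp_rot: [-3.141, -0.002, 3.028]
force: [1.0, 1.0, 0.1]
grip_width: 0.997
```

Run:
```python
from h import *
s=sense();print(s['t'],s['ee_pos'],s['joints'].round(2),np.degrees(s['tcp_rot']))
c=cam('wrist');save(c,'w14.png');np.savez('w14.npz',**c)
print(proj(c,[[477,-431,98],[600,-443,98]]))
```

```text
49.65 [ 515.76277548 -423.19212945  216.54275942] [-0.8   0.58  0.26  1.25 -0.   -0.68] [-1.79963544e+02 -1.32744872e-01  1.73509590e+02]
[[303.06591804 150.33646573]
 [306.83433878 278.20614355]]
```

View pics/w14.png

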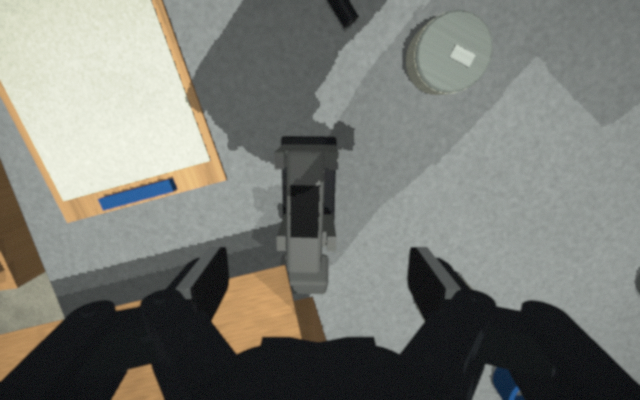

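Run:
```python
from h import *
im=cv2.imread('pics/w14.png')[125:310,250:370]
g=(255*(im/255.)**.5).astype(np.uint8)
g=cv2.resize(g,None,fx=3.2,fy=3.2,interpolation=cv2.INTER_CUBIC)
t=cv2.imread('pics/t0.png')[160:260,440:500]; t=(255*(t/255.)**.5).astype(np.uint8); t=cv2.resize(t,None,fx=5.92,fy=5.92,interpolation=cv2.INTER_CUBIC)
cv2.imwrite('pics/w14c.png',np.hstack([g,t[:g.shape[0]]]))
```

```text
(no output)
```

View pics/w14c.png

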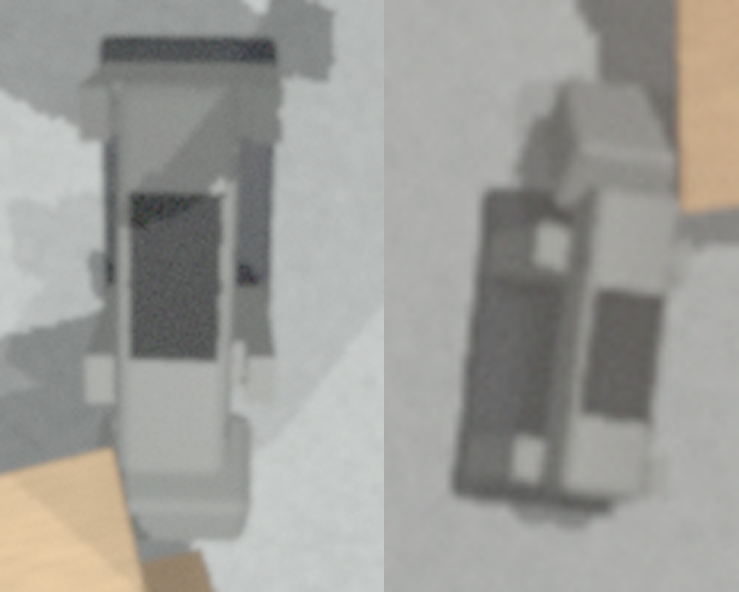

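Run:
```python
from h import *
c=dict(np.load('w14.npz'))
f=lambda p:np.array(p,float)/3.2+[250,125]
e=ray(c,f([[100,378],[260,378],[95,108],[262,108]]),78)[:,:2]
print('ears',e.round(1).tolist(),'front mid',(e[:2].mean(0)).round(1),'rear mid',e[2:].mean(0).round(1))
F,B=e[:2].mean(0),e[2:].mean(0); d=F-B; print(np.linalg.norm(d),np.degrees(np.arctan2(d[1],d[0])))
u=d/np.linalg.norm(d); print('origin by ears',(F+B)/2+6*u)
h=ray(c,f([[128,470],[226,470],[115,85],[236,85],[132,193],[220,193],[132,358],[220,358]]),98)[:,:2]
print('handle',h.round(1).tolist()); F,B=h[:2].mean(0),h[2:4].mean(0);d=F-B;print(np.linalg.norm(d),np.degrees(np.arctan2(d[1],d[0])),'mid',(F+B)/2)
t=cam('top')
g=lambda p:(np.array(p,float)-[384,0])/5.92+[440,160]
h=ray(t,g([[596,190],[676,193],[562,488],[640,492]]),98)[:,:2];F,B=h[:2].mean(0),h[2:].mean(0);d=F-B
print('top cam',np.linalg.norm(d),np.degrees(np.arctan2(d[1],d[0])),'mid',(F+B)/2)
```

```text
ears [[569.3, -465.9], [575.0, -415.8], [484.6, -454.9], [490.1, -406.6]] front mid [ 572.2 -440.9] rear mid [ 487.4 -430.7]
85.40356385976226 -6.80996899833084
origin by ears [ 535.74442304 -436.50656908]
handle [[591.3, -458.3], [594.7, -428.9], [476.4, -445.8], [480.1, -413.5], [506.4, -445.3], [509.2, -421.1], [555.4, -452.1], [558.3, -426.6]]
115.65191303810003 -6.951706991028395 mid [ 535.61495723 -436.61398184]
top cam 115.5032336584407 -7.621963064687859 mid [ 538.82219781 -437.68409127]
```

Run:
```python
from h import *
c=dict(np.load('w14.npz'));t=cam('top')
P=lambda c:c['intrinsics']@np.c_[c['R'],c['t']]
X=cv2.triangulatePoints(P(c),P(t),np.array([[250+115/3.2],[125+450/3.2]]),np.array([[440+(682-384)/5.92],[160+212/5.92]]));X=X[:3]/X[3];print(X.ravel(),proj(c,X.T),proj(t,X.T))
q=tilt(173.1)
legs(([540,-437.2,130],q),([540,-437.2,62],q))
```

```text
[ 588.37963957 -464.21124298   92.13684929] [[284.12621824 266.74149665]] [[490.01979199 195.9399097 ]]
leg [-2.54, -1.43, 8.66] [0.0, -0.1, 0.5] rows 2
-- at [ 540. -437.  130.]
leg [0.0, -0.0, 6.8] [0.0, 0.0, 0.0] rows 2
-- at [ 540. -437.   62.]
```

The box flap's corner is at (588,-464,92), close beside the scanner's head. I'll lift just clear of the ears, shift +y, and then raise.

Emit:
play_rows:
  series:
    - [65, [-2.5, -1.4, 5], [0, 0, 0.5]]
    - [65, [-2.5, -1.4, 8.7], [0, 0, 0.5]]
    - [65, [-2.5, -1.4, 8.7], [0, 0, 0.5]]
    - [65, [-2.5, -1.4, 8.7], [0, 0, 0.5]]

```text
t: 50.2
ee_pos: [540.6, -434.4, 132.0]
tcp_rot: [3.141, -0.002, 3.024]
force: [0.9, -0.8, 0.2]
grip_width: 0.65
```

Run:
```python
from h import *
s=sense();print(s['t'],s['ee_pos'],s['joints'].round(2),np.degrees(s['tcp_rot']),s['grip_width'])
q=tilt(173.1)
legs(([540,-437.2,62],q))
```

```text
50.2 [ 540.63660776 -434.4220466   131.98478878] [-0.78  0.68  0.21  1.11 -0.   -0.66] [ 1.79977235e+02 -1.19636688e-01  1.73263725e+02] 0.6503795563845929
leg [0.02, -0.29, 7.0] [0.0, -0.1, 0.2] rows 2
-- at [ 540. -437.   62.]
```

Emit:
play_rows:
  series:
    - [65, [0, -0.3, 3], [0, 0, 0]]
    - [65, [0, -0.3, 6], [0, 0, 0]]
    - [65, [0, -0.3, 7], [0, 0, 0]]
    - [65, [0, -0.3, 7], [0, 0, 0]]

```text
t: 50.6
ee_pos: [540.6, -438.8, 63.0]
tcp_rot: [-3.14, -0.0, 3.023]
force: [0.3, -0.4, 1.0]
grip_width: 0.649
```

Emit:
play_rows:
  series:
    - [25, [0, 0, 0], [0, 0, 0]]
    - [25, [0, 0, 0], [0, 0, 0]]
    - [25, [0, 0, 0], [0, 0, 0]]
    - [25, [0, 0, 0], [0, 0, 0]]
    - [25, [0, 0, 0], [0, 0, 0]]
  force: 70

```text
t: 51.1
ee_pos: [541.9, -440.4, 65.1]
tcp_rot: [-3.138, 0.003, 3.023]
force: [-1.6, 0.1, 6.6]
grip_width: 0.389
```

Run:
```python
from h import *
s=sense();print(s['t'],s['ee_pos'].round(1),np.degrees(s['tcp_rot']).round(2),s['grip_width'],s['force'])
```

```text
51.1 [ 541.9 -440.4   65.1] [-179.78    0.19  173.2 ] 0.3889273506996665 [-1.55547909  0.08994665  6.56882997]
```

Emit:
play_rows:
  series:
    - [25, [0, 0, -0.5], [0, 0, 0]]
    - [25, [0, 0, -1], [0, 0, 0]]
    - [25, [0, 0.2, -1.6], [0, 0, 0]]
    - [25, [0, 1, -1.8], [0, 0, 0]]
    - [25, [0, 2, -1.8], [0, 0, 0]]

```text
t: 51.6
ee_pos: [543.2, -419.1, 80.6]
tcp_rot: [-3.14, 0.001, 3.022]
force: [0.2, 0.1, -2.7]
grip_width: 0.387
```

Emit:
play_rows:
  series:
    - [25, [0, 1, -2], [0, 0, 0]]
    - [25, [0, 2, -5], [0, 0, 0]]
    - [25, [0, 3, -9], [0, 0, 0]]
    - [25, [0, 3, -9], [0, 0, 0]]

```text
t: 52.0
ee_pos: [549.2, -389.2, 175.8]
tcp_rot: [-3.136, 0.007, 3.025]
force: [0.6, -0.8, -1.5]
grip_width: 0.389
```

Run:
```python
from h import *
s=sense();print(s['t'],s['ee_pos'].round(1),np.degrees(s['tcp_rot']).round(2),s['grip_width'],s['force'])
legs(([560,-230,172],tilt(220)),([590.9,-72,172],tilt(277.7)),([590.9,-72,117],tilt(277.7)))
```

```text
52.0 [ 549.2 -389.2  175.8] [-179.69    0.39  173.3 ] 0.3886954311127804 [ 0.63162858 -0.83297783 -1.46282489]
leg [0.39, 7.97, 0.15] [-0.2, 0.1, -23.4] rows 3
leg [-2.8, 7.47, 0.17] [-0.2, 0.1, -23.4] rows 3
-- at [ 560. -230.  172.]
leg [-6.26, 5.06, 0.0] [-0.0, 0.0, -28.8] rows 4
leg [-7.93, 1.41, 0.0] [-0.0, 0.0, -28.8] rows 4
-- at [591. -72. 172.]
leg [-0.0, -0.0, 5.5] [0.0, 0.0, 0.0] rows 2
-- at [591. -72. 117.]
```

Emit:
play_rows:
  series:
    - [25, [0.4, 8, 0], [0, 0, -23.4]]
    - [25, [0.4, 8, 0], [0, 0, -23.4]]
    - [25, [0.4, 8, 0], [0, 0, -23.4]]
    - [25, [0.4, 8, 0], [0, 0, -23.4]]

```text
t: 52.4
ee_pos: [551.9, -308.0, 169.4]
tcp_rot: [-3.141, -0.001, -2.849]
force: [0.2, 0.7, -2.5]
grip_width: 0.387
```

Emit:
play_rows:
  series:
    - [25, [-2.8, 7.5, 0], [0, 0, -23.4]]
    - [25, [-2.8, 7.5, 0], [0, 0, -23.4]]
    - [25, [-2.8, 7.5, 0], [0, 0, -23.4]]
    - [25, [-2.8, 7.5, 0], [0, 0, -23.4]]

```text
t: 52.8
ee_pos: [557.4, -229.3, 169.5]
tcp_rot: [-3.141, -0.001, -2.444]
force: [0.0, -1.0, -2.8]
grip_width: 0.382
```

Emit:
play_rows:
  series:
    - [25, [-6.2, 5, 0], [0, 0, -28.8]]
    - [25, [-6.2, 5, 0], [0, 0, -28.8]]
    - [25, [-6.2, 5, 0], [0, 0, -28.8]]
    - [25, [-6.2, 5, 0], [0, 0, -28.8]]

```text
t: 53.2
ee_pos: [573.0, -151.6, 169.4]
tcp_rot: [-3.141, -0.002, -1.941]
force: [0.4, -0.4, -3.0]
grip_width: 0.39
```

Emit:
play_rows:
  series:
    - [25, [-7.9, 1.4, 0], [0, 0, -28.8]]
    - [25, [-7.9, 1.4, 0], [0, 0, -28.8]]
    - [25, [-7.9, 1.4, 0], [0, 0, -28.8]]
    - [25, [-7.9, 1.4, 0], [0, 0, -28.8]]
    - [25, [-7.9, 1.4, 0], [0, 0, -28.8]]

```text
t: 53.7
ee_pos: [588.5, -73.6, 169.3]
tcp_rot: [3.141, -0.002, -1.443]
force: [0.0, -0.2, -2.1]
grip_width: 0.385
```

Run:
```python
from h import *
s=sense();print(s['t'],s['ee_pos'].round(1),np.degrees(s['tcp_rot']).round(2),s['joints'].round(2),s['grip_width'],s['force'])
legs(([590.6,-70,120],tilt(277.7)))
c=cam('wrist');save(c,'w15.png')
```

```text
53.7 [588.5 -73.6 169.3] [ 1.7997e+02 -9.0000e-02 -8.2700e+01] [-0.25  0.46 -0.07  1.04 -0.   -1.94] 0.38533071872377983 [ 0.02933336 -0.19079834 -2.07697573]
leg [-0.34, -0.25, 4.92] [0.0, -0.1, -0.4] rows 1
-- at [591. -70. 120.]
```

Emit:
play_rows:
  series:
    - [25, [-0.3, -0.2, 2], [0, 0, -0.4]]
    - [25, [-0.3, -0.2, 4], [0, 0, -0.4]]
    - [25, [-0.3, -0.2, 4.9], [0, 0, -0.4]]
    - [25, [-0.3, -0.2, 4.9], [0, 0, -0.4]]
    - [25, [-0.3, -0.2, 4.9], [0, 0, -0.4]]

```text
t: 54.25
ee_pos: [590.3, -70.1, 121.1]
tcp_rot: [-3.141, -0.002, -1.433]
force: [1.5, -1.1, -2.4]
grip_width: 0.389
```

Emit:
play_rows:
  series:
    - [25, [0, 0, 0], [0, 0, 0]]
    - [25, [0, 0, 0], [0, 0, 0]]
    - [25, [0, 0, 0], [0, 0, 0]]
    - [25, [0, 0, 0], [0, 0, 0]]
    - [25, [0, 0, 0], [0, 0, 0]]

```text
t: 54.75
ee_pos: [590.1, -69.7, 120.8]
tcp_rot: [3.142, -0.002, -1.431]
force: [-0.1, -0.1, -2.1]
grip_width: 0.389
```

Emit:
play_rows:
  series:
    - [25, [0, 0, 0], [0, 0, 0]]
    - [25, [0, 0, 0], [0, 0, 0]]
    - [25, [0, 0, 0], [0, 0, 0]]
    - [25, [0, 0, 0], [0, 0, 0]]
    - [25, [0, 0, 0], [0, 0, 0]]

```text
t: 55.25
ee_pos: [590.0, -69.7, 120.6]
tcp_rot: [3.141, -0.001, -1.431]
force: [-0.8, 0.3, -2.5]
grip_width: 0.385
```

Emit:
play_rows:
  series:
    - [25, [0, 0, 0], [0, 0, 0]]
    - [25, [0, 0, 0], [0, 0, 0]]
    - [25, [0, 0, 0], [0, 0, 0]]
    - [25, [0, 0, 0], [0, 0, 0]]
    - [25, [0, 0, 0], [0, 0, 0]]

```text
t: 55.75
ee_pos: [590.0, -69.7, 120.7]
tcp_rot: [3.141, -0.001, -1.431]
force: [-1.3, -0.4, -3.5]
grip_width: 0.389
```

Emit:
play_rows:
  series:
    - [25, [0, 0, 0], [0, 0, 0]]
    - [25, [0, 0, 0], [0, 0, 0]]
    - [25, [0, 0, 0], [0, 0, 0]]
    - [25, [0, 0, 0], [0, 0, 0]]
    - [25, [0, 0, 0], [0, 0, 0]]

```text
t: 56.25
ee_pos: [590.0, -69.7, 120.7]
tcp_rot: [3.141, -0.001, -1.431]
force: [-0.2, -0.7, -1.8]
grip_width: 0.389
```

Run:
```python
from h import *
s=sense();print(s['t'],s['ee_pos'].round(1),np.degrees(s['tcp_rot']).round(2),s['joints'].round(2),s['grip_width'],s['force'])
c=cam('scene');w=cam('wrist');save(w,'w16.png')
cr=c['color'][110:250,270:430];a=cv2.resize(cv2.cvtColor(cr,cv2.COLOR_RGB2BGR),None,fx=2.5,fy=2.5,interpolation=2)
b=cv2.cvtColor(w['color'],cv2.COLOR_RGB2BGR);b=cv2.resize(b,(400,250))
cv2.imwrite('pics/aim.png',np.vstack([a[:350,:400],b]))
R,p=pose();ax=R.apply([-1,0,0]);o=p-6*ax+[0,0,1];h=o+60*ax+[0,0,16];los=(ax+[0,0,-1])/2**.5
d=np.array([569,89.5,30])-h;print('flap in head: x',d@los,'y',d@np.cross([0,0,1],ax),'z',d@np.cross(los,np.cross([0,0,1],ax)))
```

```text
56.25 [590.  -69.7 120.7] [ 1.7998e+02 -8.0000e-02 -8.2010e+01] [-0.24  0.5  -0.14  0.93 -0.   -1.95] 0.38872505472227414 [-0.20375025 -0.71787605 -1.78146834]
flap in head: x 151.54919121330497 y -1.367091059212456 z -0.6126083783233109
```

View pics/aim.png

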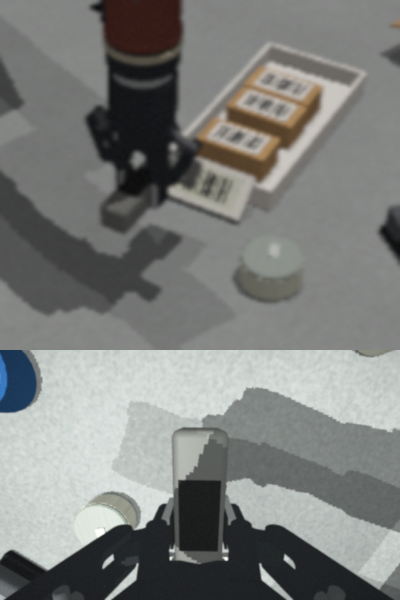

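Run:
```python
from h import *
w=cam('wrist');R,p=pose();ax=R.apply([-1,0,0]);l=np.cross([0,0,1],ax)
for dz in(0,5,10):
  X=[p-66*ax+s*17*l+[0,0,1+32+dz] for s in(-1,1)];print(dz,proj(w,X).round(1).tolist())
im=w['color'].astype(int);row=im[165,250:390].sum(1);print(np.abs(np.diff(row)).argsort()[-4:]+250)
col=im[90:200,312].sum(1);print((np.abs(np.diff(col)).argsort()[-5:]+90),np.sort(np.abs(np.diff(col)))[-5:])
```

```text
0 [[268.9, 120.6], [365.9, 120.6]]
5 [[266.6, 121.1], [368.2, 121.0]]
10 [[264.1, 121.6], [370.8, 121.6]]
[275 324 274 323]
[186 122 124 185 123] [ 70  76  82 105 127]
```

The aim checks out: the flap in the head frame is at about (151, -1, -1) mm, held for 2 s. Now return the scanner the same way.

Run:
```python
from h import *
legs(([590,-72,172],tilt(277.7)),([560,-230,172],tilt(220)),([547,-400,172],tilt(173.2)))
```

```text
leg [0.23, 0.03, -5.13] [0.0, -0.1, 0.3] rows 1
-- at [590. -72. 172.]
leg [7.63, 2.54, 0.0] [0.0, -0.0, 28.8] rows 4
leg [7.91, -1.45, -0.0] [-0.0, -0.0, 28.8] rows 4
-- at [ 560. -230.  172.]
leg [5.96, -6.09, -0.0] [0.0, -0.0, 23.4] rows 3
leg [3.05, -7.96, -0.0] [-0.0, -0.0, 23.4] rows 3
-- at [ 547. -400.  172.]
```

Emit:
play_rows:
  series:
    - [25, [0.1, 0, -2.5], [0, 0, 0]]
    - [25, [0.2, 0, -5.1], [0, 0, 0]]
    - [25, [0.2, 0, -5.1], [0, 0, 0]]

```text
t: 56.7
ee_pos: [592.4, -72.2, 175.0]
tcp_rot: [-3.137, -0.004, -1.431]
force: [0.9, 0.5, -2.4]
grip_width: 0.382
```

Emit:
play_rows:
  series:
    - [25, [7.6, 2.5, 0], [0, 0, 29]]
    - [25, [7.6, 2.5, 0], [0, 0, 29]]
    - [25, [7.6, 2.5, 0], [0, 0, 29]]
    - [25, [7.6, 2.5, 0], [0, 0, 29]]

```text
t: 57.1
ee_pos: [575.4, -151.3, 170.7]
tcp_rot: [3.141, -0.001, -1.945]
force: [-0.2, 0.3, -2.3]
grip_width: 0.383
```

Emit:
play_rows:
  series:
    - [25, [7.9, -1.4, 0], [0, 0, 29]]
    - [25, [7.9, -1.4, 0], [0, 0, 29]]
    - [25, [7.9, -1.4, 0], [0, 0, 29]]
    - [25, [7.9, -1.4, 0], [0, 0, 29]]

```text
t: 57.5
ee_pos: [560.1, -230.1, 170.7]
tcp_rot: [3.142, -0.001, -2.451]
force: [-1.1, 0.2, -2.6]
grip_width: 0.387
```

Emit:
play_rows:
  series:
    - [25, [6, -6.1, 0], [0, 0, 23.4]]
    - [25, [6, -6.1, 0], [0, 0, 23.4]]
    - [25, [6, -6.1, 0], [0, 0, 23.4]]
    - [25, [6, -6.1, 0], [0, 0, 23.4]]

```text
t: 57.9
ee_pos: [553.4, -315.1, 170.7]
tcp_rot: [-3.141, -0.001, -2.855]
force: [-0.4, -1.2, -2.8]
grip_width: 0.388
```

Emit:
play_rows:
  series:
    - [25, [3, -8, 0], [0, 0, 23.4]]
    - [25, [3, -8, 0], [0, 0, 23.4]]
    - [25, [3, -8, 0], [0, 0, 23.4]]
    - [25, [3, -8, 0], [0, 0, 23.4]]
    - [25, [3, -8, 0], [0, 0, 23.4]]

```text
t: 58.4
ee_pos: [548.2, -398.4, 171.6]
tcp_rot: [-3.141, -0.001, 3.029]
force: [0.3, -0.0, -2.1]
grip_width: 0.389
```

Run:
```python
from h import *
s=sense();print(s['t'],s['ee_pos'].round(1),np.degrees(s['tcp_rot']).round(2),s['grip_width'],s['force'])
q=tilt(173.2)
legs(([543.5,-418,84],q),([542,-440,84],q))
```

```text
58.4 [ 548.2 -398.4  171.6] [-1.7997e+02 -4.0000e-02  1.7354e+02] 0.3889144224829694 [ 0.28070083 -0.01384131 -2.10791317]
leg [0.24, -1.99, 8.76] [-0.0, -0.0, 0.3] rows 2
-- at [ 544. -418.   84.]
leg [-0.11, -2.2, -0.0] [0.0, 0.0, 0.0] rows 1
-- at [ 542. -440.   84.]
```

Emit:
play_rows:
  series:
    - [25, [0.2, -2, 4], [0, 0, 0.3]]
    - [25, [0.2, -2, 7.5], [0, 0, 0.3]]
    - [25, [0.2, -2, 8.7], [0, 0, 0.3]]
    - [25, [0.2, -2, 8.7], [0, 0, 0.3]]

```text
t: 58.8
ee_pos: [543.0, -417.3, 83.5]
tcp_rot: [3.14, -0.003, 3.021]
force: [0.2, 0.4, -1.5]
grip_width: 0.389
```

Emit:
play_rows:
  series:
    - [25, [-0.1, -1.1, 0], [0, 0, 0]]
    - [25, [-0.1, -2.1, 0], [0, 0, 0]]
    - [25, [-0.1, -2.2, 0], [0, 0, 0]]
    - [25, [-0.1, -2.2, 0], [0, 0, 0]]

```text
t: 59.2
ee_pos: [542.2, -442.4, 86.2]
tcp_rot: [-3.139, 0.001, 3.017]
force: [0.2, 0.1, -2.5]
grip_width: 0.388
```

Run:
```python
from h import *
s=sense();print(s['t'],s['ee_pos'].round(1),np.degrees(s['tcp_rot']).round(2),s['force'])
legs(([542,-440,66],tilt(173.2)))
```

```text
59.2 [ 542.2 -442.4   86.2] [-1.7986e+02  8.0000e-02  1.7285e+02] [ 0.21657986  0.06857632 -2.50148214]
leg [0.06, 0.24, 2.02] [-0.1, 0.1, -0.3] rows 1
-- at [ 542. -440.   66.]
```

Emit:
play_rows:
  series:
    - [25, [0, 0.2, 0.3], [0, 0, 0]]
    - [25, [0, 0.2, 0.8], [0, 0, 0]]
    - [25, [0, 0.2, 1.3], [0, 0, 0]]
    - [25, [0, 0.2, 1.7], [0, 0, 0]]
    - [25, [0, 0.2, 1.7], [0, 0, 0]]

```text
t: 59.7
ee_pos: [541.8, -438.9, 67.1]
tcp_rot: [-3.141, -0.001, 3.018]
force: [-0.6, 0.1, -3.1]
grip_width: 0.386
```

Emit:
play_rows:
  series:
    - [25, [0, 0, 0], [0, 0, 0]]

```text
t: 59.8
ee_pos: [542.2, -439.3, 68.0]
tcp_rot: [-3.14, -0.0, 3.018]
force: [-0.3, 0.4, -2.1]
grip_width: 0.387
```

Emit:
play_rows:
  series:
    - [25, [0, -0.1, 0.15], [0, 0, 0]]
    - [25, [0, -0.1, 0.25], [0, 0, 0]]
    - [25, [0, -0.1, 0.25], [0, 0, 0]]

```text
t: 60.1
ee_pos: [542.1, -440.4, 65.6]
tcp_rot: [-3.14, 0.0, 3.017]
force: [0.8, 0.6, -3.7]
grip_width: 0.387
```

Emit:
play_rows:
  series:
    - [25, [0, 0, 0.1], [0, 0, 0]]
    - [25, [0, 0, 0.1], [0, 0, 0]]

```text
t: 60.3
ee_pos: [542.2, -440.5, 65.1]
tcp_rot: [-3.14, 0.0, 3.017]
force: [-1.8, 0.9, 2.3]
grip_width: 0.39
```

Seated: contact at the original height. Release, rise and check.

Emit:
play_rows:
  series:
    - [45, [0, 0, 0], [0, 0, 0]]
    - [55, [0, 0, 0], [0, 0, 0]]
    - [65, [0, 0, 0], [0, 0, 0]]
    - [65, [0, 0, 0], [0, 0, 0]]
    - [65, [0, 0, 0], [0, 0, 0]]

```text
t: 60.8
ee_pos: [542.2, -440.4, 64.7]
tcp_rot: [-3.14, 0.0, 3.018]
force: [-0.3, 0.1, 0.5]
grip_width: 0.651
```

Emit:
play_rows:
  series:
    - [65, [0, 0, -3], [0, 0, 0]]
    - [65, [0, 0, -7], [0, 0, 0]]
    - [65, [0, 0, -11], [0, 0, 0]]
    - [65, [0, 0, -15], [0, 0, 0]]
    - [65, [0, 0, -15], [0, 0, 0]]

```text
t: 61.3
ee_pos: [544.2, -442.1, 221.3]
tcp_rot: [-3.134, 0.008, 3.018]
force: [-0.7, -0.4, 1.4]
grip_width: 0.647
```

Emit:
play_rows:
  series:
    - [65, [2.5, 1.7, 0], [0, 0, 0]]
    - [65, [2.5, 1.7, 0], [0, 0, 0]]
    - [65, [2.5, 1.7, 0], [0, 0, 0]]
    - [65, [2.5, 1.7, 0], [0, 0, 0]]

```text
t: 61.7
ee_pos: [520.0, -420.8, 214.8]
tcp_rot: [-3.139, 0.001, 3.017]
force: [0.3, -0.3, 0.6]
grip_width: 0.651
```

Run:
```python
from h import *
s=sense();print(s['t'],s['ee_pos'].round(1),s['force'])
c=cam('wrist');save(c,'w17.png');b=dict(np.load('w14.npz'))
# dark button panel on the handle back: compare with first look (plane z=98)
for n,k in(('before',b),('now',c)):
    g=k['color'].max(2).astype(np.uint8); m=np.zeros_like(g); m[170:255,270:345]=(g[170:255,270:345]<45)
    cs=cv2.findContours(m,0,cv2.CHAIN_APPROX_NONE)[0]; r=cv2.minAreaRect(max(cs,key=cv2.contourArea))
    print(n,np.round(r[0]),np.round(r[1]),ray(k,r[0],98).round(1))
t=cam('top');hsv=cv2.cvtColor(t['color'],cv2.COLOR_RGB2HSV)
m=(hsv[...,1]>70)&(hsv[...,0]<25);m[:165]=0;m[265:]=0;m[:,:112]=0;m[:,250:]=0
for k in cv2.findContours(cv2.morphologyEx(m.astype(np.uint8),cv2.MORPH_CLOSE,np.ones((3,3))),0,2)[0]:
    r=cv2.boundingRect(k)
    if r[2]*r[3]>60:print('brown',r)
w=(t['color'].min(2)>120);print('tins');hs=t['color']
o=np.array(cv2.imread('pics/t0.png')[...,::-1]).astype(int)
d=np.abs(t['color'].astype(int)-o).max(2)
for n,p in(('tin',(405,272)),('tin',(402,150)),('tin',(281,148)),('scanner',(470,212))): print(n,p,'mean diff',d[p[1]-22:p[1]+22,p[0]-18:p[0]+18].mean().round(1))
```

```text
61.7 [ 520.  -420.8  214.8] [ 0.29210706 -0.33651456  0.6319316 ]
before [304. 210.] [51. 28.] [[ 531.1 -437.    98. ]]
now [300. 208.] [51. 28.] [[ 531.7 -438.    98. ]]
brown (147, 194, 50, 45)
brown (203, 190, 27, 41)
tins
tin (405, 272) mean diff 6.6
tin (402, 150) mean diff 18.6
tin (281, 148) mean diff 19.1
scanner (470, 212) mean diff 10.2
```

```bash
python3 -c "
from cell import *
print(hand_in())"
```

```text
the job is handed in; nothing more can be done
None
```

The job is handed in: all three packs are in the white carton, label up, and the scanner has been used and put back in its stand. No verdict was reported.

- **Packs:** Two of the three lay label down. I stood each on its end, regrasped it and rolled it over, then placed all three in the carton. The last wrist picture showed three separate labels facing up. A later top view, checked only by colour, still showed them inside. One pack had shifted about 2 cm from where I set it, towards its neighbour, but stayed in place.
- **Scan:** I held the scanner about 10 cm from the flap label for about 2 s. My calculation, using the measured tool pose, put the label at about (151, −1, −1) mm in the head's frame, well inside the limits. This rests on where I estimated the scanner sat in the grip. A view of its rear end agreed to about 2 mm.
- **Scanner's return:** Its back panel measured within about 1 mm of where it started, with the same apparent size, so it is back in the stand and level. The gripper is open and about 15 cm clear of it.
- **Tins:** I did not re-measure their positions at the end. The closing image comparison changed around two of them (mean difference about 19). I took this for the arm's shadow without confirming it. I saw no tin shoved or tipped in the pictures I viewed.

The first attempt to stand a pack was too close in and ran the elbow to its joint limit. A later retreat swung about 3 cm sideways beside a standing pack without moving it. The clock read about 62 s at hand-in.

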